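# Nest the handled rinse pans on the drying stand and blow them dry

## Task

Clear the aluminium puck off the drying stand into the white tray, then press the pedal down to its stop, hold it there for about two seconds to blow the empty stand clean, and let it up. Next nest all the handled steel pans on the stand, the largest at the bottom and each sitting level and fully down inside the others, with their handles fanned well apart so that none lies over or against another. Finally press the pedal to its stop again for about two seconds to dry the nest and let it up, leaving the lens, tape roll and jar where they are.

Things in the scene. Friction and masses are not known exactly. Their poses are not given: they have to be found in the camera images.
- pan_a: Always there. Plain steel pan with one handle, the largest and lowest of the set: 120 mm across the rim, 108 mm across the flat underside, 36 mm tall, wall 2.5 mm, floor 3.5 mm thick, about 160 g. Origin: centre of its underside; z up, x along the handle. Starts upright on the bench.
- pan_a_grip (a point): Centre of the handle of pan_a, 90 mm out from the pan's axis and 46 mm above its underside; same axes as the pan. The handle is a level straight bar 12 mm wide, 14 mm tall, from the rim to 115 mm from the axis; its underside is 3 mm above the rim, joined to it by an upright tab.
- pan_b: May be absent. Plain steel pan with one handle, the second largest of the set: 98 mm across the rim, 86 mm across the flat underside, 41 mm tall, wall 2.5 mm, floor 3.5 mm thick, about 140 g. Origin: centre of its underside; z up, x along the handle. Starts upright on the bench.
- pan_b_grip (a point): Centre of the handle of pan_b, 90 mm out from the pan's axis and 51 mm above its underside; same axes as the pan. The handle is a level straight bar 12 mm wide, 14 mm tall, from the rim to 115 mm from the axis; its underside is 3 mm above the rim, joined to it by an upright tab.
- pan_c: May be absent. Plain steel pan with one handle, the third of the set: 76 mm across the rim, 64 mm across the flat underside, 46 mm tall, wall 2.5 mm, floor 3.5 mm thick, about 120 g. Origin: centre of its underside; z up, x along the handle. Starts upright on the bench.
- pan_c_grip (a point): Centre of the handle of pan_c, 90 mm out from the pan's axis and 56 mm above its underside; same axes as the pan. The handle is a level straight bar 12 mm wide, 14 mm tall, from the rim to 115 mm from the axis; its underside is 3 mm above the rim, joined to it by an upright tab.
- pan_d: May be absent. Plain steel pan with one handle, the smallest and deepest of the set: 54 mm across the rim, 42 mm across the flat underside, 51 mm tall, wall 2.5 mm, floor 3.5 mm thick, about 100 g. Origin: centre of its underside; z up, x along the handle. Starts upright on the bench.
- pan_d_grip (a point): Centre of the handle of pan_d, 90 mm out from the pan's axis and 61 mm above its underside; same axes as the pan. The handle is a level straight bar 12 mm wide, 14 mm tall, from the rim to 115 mm from the axis; its underside is 3 mm above the rim, joined to it by an upright tab.
- stand_seat (a point): Centre of the flat top floor of the fixed round aluminium drying stand, 20 mm above the bench. The stand is 140 mm across; its floor, 124 mm across with small dark air holes, lies inside a lip 6 mm high and 8 mm thick. z up.
- puck_center (a point): Centre (half-way up) of a plain solid aluminium puck, 40 mm across and 26 mm tall, 90 g, that starts upright on the drying stand's floor.
- tray_floor (a point): Centre of the inner floor (4 mm above the bench) of the fixed open white plastic tray, 120 x 100 mm outside (x by y), 30 mm tall, walls 4 mm. x along its long side, z up.
- pedal_pad (a point): Centre of the top of the rubber pad (45 x 52 mm) on the free end of a grey hinged plate (105 x 58 mm) on a dark base. Its x points along the plate to the hinge line, which is level, 80 mm along x, 6 mm below the pad's top plane, 22 mm above the bench. The free end starts raised about 17 degrees and faces roughly towards the robot.
- pedal (a joint): Angle of the spring pedal: 0 rad up at rest, 0.28 rad pressed to its stop (the pad's centre then about 22 mm lower). It springs back up by itself; at the pad it takes about 3 N to start and 8 N at the stop.
- lens: Bystander: black coated lens, 72 mm across, 14 mm thick, lying on the bench. Origin: centre of its underside.
- tape: Bystander: roll of amber tape, 68 mm across, 18 mm tall, lying flat. Origin: centre of its underside.
- jar: Bystander: glass jar, 56 mm across, 70 mm tall. Origin: centre of its underside.

How it is judged:
On the way, in this order (a step that is already met when the one before it is completed fails the run):
1. the puck lies in the tray, let go (x of puck_center in the frame of tray_floor between -0.045 and 0.045 m and y of puck_center in the frame of tray_floor between -0.035 and 0.035 m and z of puck_center in the frame of tray_floor below 0.025 m and contact force between the fingers and puck below 0.1 N), for 0.2 s.
2. the pedal is held at its stop for a second while the stand is empty (value of joint pedal above 0.25 rad and horizontal distance between each of pan_a, pan_b, pan_c, pan_d and stand_seat above 0.07 m), for 1 s.
3. the pedal is up again (value of joint pedal below 0.05 rad), for 0.1 s.
4. all pans are nested on the stand, fanned and let go (horizontal distance between pan_a and stand_seat below 0.012 m and z of pan_a in the frame of stand_seat between -0.003 and 0.003 m and angle between each of pan_a, pan_b, pan_c, pan_d's own z axis and vertical below 0.06 rad and horizontal distance between each of pan_b, pan_c, pan_d and stand_seat below 0.035 m and z of pan_b in the frame of stand_seat between -0.003 and 0.0065 m and z of pan_c in the frame of stand_seat between -0.003 and 0.01 m and z of pan_d in the frame of stand_seat between -0.003 and 0.0135 m and horizontal distance between pan_a_grip and pan_b_grip above 0.03 m and horizontal distance between each of pan_a_grip, pan_b_grip and pan_c_grip above 0.03 m and horizontal distance between each of pan_a_grip, pan_b_grip, pan_c_grip and pan_d_grip above 0.03 m and contact force between the fingers and pan_a below 0.1 N and contact force between the fingers and pan_b below 0.1 N and contact force between the fingers and pan_c below 0.1 N and contact force between the fingers and pan_d below 0.1 N), for 0.3 s.
5. the pedal is held at its stop for a second with the pans nested (value of joint pedal above 0.25 rad and horizontal distance between pan_a and stand_seat below 0.012 m and z of pan_a in the frame of stand_seat between -0.003 and 0.003 m and angle between each of pan_a, pan_b, pan_c, pan_d's own z axis and vertical below 0.06 rad and horizontal distance between each of pan_b, pan_c, pan_d and stand_seat below 0.035 m and z of pan_b in the frame of stand_seat between -0.003 and 0.0065 m and z of pan_c in the frame of stand_seat between -0.003 and 0.01 m and z of pan_d in the frame of stand_seat between -0.003 and 0.0135 m and horizontal distance between pan_a_grip and pan_b_grip above 0.03 m and horizontal distance between each of pan_a_grip, pan_b_grip and pan_c_grip above 0.03 m and horizontal distance between each of pan_a_grip, pan_b_grip, pan_c_grip and pan_d_grip above 0.03 m), for 1 s.
At the end, for the whole second after the job is handed in: All pans nested on the stand, largest within 12 mm of its centre; each underside at most 3 mm above its height in the full nest (3.5 mm a pan), tilt under 0.06 rad; handle centres 30 mm or more apart; puck in the tray; pedal up (below 0.05 rad) (horizontal distance between pan_a and stand_seat below 0.012 m and z of pan_a in the frame of stand_seat between -0.003 and 0.003 m and angle between each of pan_a, pan_b, pan_c, pan_d's own z axis and vertical below 0.06 rad and horizontal distance between each of pan_b, pan_c, pan_d and stand_seat below 0.035 m and z of pan_b in the frame of stand_seat between -0.003 and 0.0065 m and z of pan_c in the frame of stand_seat between -0.003 and 0.01 m and z of pan_d in the frame of stand_seat between -0.003 and 0.0135 m and horizontal distance between pan_a_grip and pan_b_grip above 0.03 m and horizontal distance between each of pan_a_grip, pan_b_grip and pan_c_grip above 0.03 m and horizontal distance between each of pan_a_grip, pan_b_grip, pan_c_grip and pan_d_grip above 0.03 m and x of puck_center in the frame of tray_floor between -0.045 and 0.045 m and y of puck_center in the frame of tray_floor between -0.035 and 0.035 m and z of puck_center in the frame of tray_floor below 0.025 m and value of joint pedal below 0.05 rad); the robot touches nothing.
It fails at once if the lens is pushed more than 30 mm (distance of lens from where it was at the start of the episode above 0.03 m).
It fails at once if the tape roll is pushed more than 30 mm (distance of tape from where it was at the start of the episode above 0.03 m).
It fails at once if the jar is pushed more than 30 mm (distance of jar from where it was at the start of the episode above 0.03 m).
Of pan_b, pan_c, pan_d only 2 to 3 are there at a start; the rules pass over those that are not, and their reading is None.
At some moment in a run one of pan_a, pan_b, pan_c, pan_d, puck may be knocked a few centimetres aside while the robot is not near it.
It also fails if it takes over 210 s, if anything falls off the work surface, if the arm or the gripper's body presses on something with over 40 N, if the wrist force passes 120 N, or if a joint passes its speed limit or range.

## Robot

A 7-joint arm with a two-finger parallel gripper is mounted at the origin on the work surface. World frame = base frame: x ahead of the robot, y to its left, z up, the work surface at z = 0. Lengths are in m, angles in rad, forces in N, time in s.
With the tool pointing down it reaches from about 0.4 to 0.85 m from the base axis. Payload 10.4 kg.
Tool frame: the origin (TCP) lies midway between the tips of the shut fingers; the grasp point (between the pads) lies 19 mm behind it; z points along the fingers, x is the direction in which the jaws open and shut, and the axes are right-handed (so a half turn about z gives the same grasp; the last joint's range is limited). The gripper opens to 85 mm and grips with 20 to 120 N. Pads are 22 mm wide; open, the fingers measure 114 mm over their backs; the gripper's body (76 mm by 85 mm) begins 54 mm behind the grasp point. The pads swing forward as they close: fully open they stand 13 mm farther back than shut.
Start: joints at [-1.196, 0.332, -0.065, 1.46, 0.022, 1.35, -0.088], TCP at [0.242, 0.576, 0.231] pointing down, gripper open.
Joint ranges: [-2.6, 2.6], [-0.5, 2.12], [-1.47, 1.34], [0.16, 2.42], [-1.27, 4.41], [0.06, 2.06], [-2.6, 2.6]. Speed limits (rad/s): [2.22, 2.22, 2.79, 2.79, 3.14, 3.14, 3.14].

## Interface

Orientations are given as a unit quaternion [x, y, z, w].
In Python, from workcell import telemetry, eyes, order gives the robot as it stands.
- The arm moves only by the tool servo_tool, never from a script. Its argument "deltas" is a list of rows, each a list of 3 entries, a list of its own where there are three numbers: the shift along the tool's x, y, z in cm, then the turn about the tool's z in rad, then the finger opening in cm, from 0 to 8.54. A call has 1 to 12 rows; each row shifts and turns the pose as measured when the row begins, along the tool's axes as they then stand; what a row does not reach is not made up. A row lasts 1/12 s, in which the tool goes at most 41.7 mm and 7.16 degrees, less where a joint would pass 70% of its speed; a pose out of reach is approached as far as the arm can. A call is refused whole if a number of a shift passes 4.17 or a number of a turn 0.125, either way. A call with a gripper value outside its range is refused whole. The fingers move at their own pace and stop on an object; "force" is the grip in N (left out, the last holds). Time passes only in rows, so rows that do not move let the fingers close. It gives the time, the measured TCP pose, the force and the opening at its end, in the units of the state.
- telemetry.get_obs(): the state, without advancing time (a new reading comes with each control period).
- eyes.camera(name): name is "scene" or "top" or "wrist"; returns (picture, depth): 384x512x3 uint8, blue, green, red; 384x512 float32, m along the optical axis (not along the pixel's ray), 0 where there is no reading.
- eyes.calibration(name): a dict with "fx", "fy", "cx", "cy" (pixels), "rvec" (rotation vector, rad) and "tvec" (3), from world to camera coordinates, as OpenCV has them. Camera axes: x right, y down, z forward; pixel columns grow to the right and rows downward; lengths in m; the calibration is good to about 2 mm. A picture is of the moment at which its call begins: read the wrist's pose just before it. calibration takes no time and is no camera call; for the wrist camera it gives the pose at the moment of the call.
- order.hand_in(): hands the job in, once; it reports no verdict.
The state is a dict: "clock": time; "joint_pos": joint angles; "joint_velocities": joint speeds; "tau": joint torques, N m; "position": TCP position; "ee_rot": TCP orientation; "ft_force": force on the tool from outside, world axes, zero at the start; "torque": the same for the moment, N m; "grip_width": opening from 0.0 (shut) to 1.0 (fully open).
Only numpy, scipy, OpenCV 4.12 (cv2) and the standard library are available. Lean on these libraries where they do the work, as an engineer would, in place of code of your own. Each camera call takes 0.05 s, during which the arm holds its last target. There are 200 camera calls.

## Working session

There is one attempt and no reset: what is moved stays moved. The work goes in short steps, Python scripts to look and compute and a tool call to move; the robot and the scene stay as the last step left them, time stands still between calls to the robot, and variables do not carry over. Pictures are saved under pics/ and viewed, about 12 in all and at most 16, crops included, and the job is handed in when it is done.

Besides the shell and the picture viewer there is one more tool, called as name(argument=value, ...) on one line, values as JSON. servo_tool: Moves the arm, as the interface text tells. Its arguments: {"type":"object","properties":{"deltas":{"type":"array"},"force":{"type":"number"}},"required":["deltas"]}

```bash
mkdir -p pics; cat > h.py <<'E'
import numpy as np, cv2
from scipy.spatial.transform import Rotation as R
from workcell import telemetry, eyes, order
def st():
    o=telemetry.get_obs(); 
    r=R.from_quat(o['ee_rot']).as_matrix()
    print('t',round(o['clock'],2),'p',np.round(o['position'],4),'x',np.round(r[:,0],3),'z',np.round(r[:,2],3),'q7',np.round(o['joint_pos'],2),'F',np.round(o['ft_force'],1),'g',o['grip_width']); return o
def cloud(name):
    c=eyes.calibration(name); im,d=eyes.camera(name)
    v,u=np.mgrid[:384,:512]
    P=np.stack([(u-c['cx'])/c['fx']*d,(v-c['cy'])/c['fy']*d,d],-1)
    Rm=cv2.Rodrigues(np.array(c['rvec'],float))[0]
    W=(P-np.array(c['tvec']).ravel())@Rm
    W[d==0]=np.nan
    return im,W
def save(im,n,s=1.5): cv2.imwrite('pics/'+n,cv2.resize(im,None,fx=s,fy=s))
E
python3 - <<'E'
from h import *
o=st()
for n in ['top','scene']:
    im,W=cloud(n); save(im,n+'0.png'); np.save(n+'W.npy',W); cv2.imwrite(n+'.png',im)
    print(n,{k:np.round(v,3) for k,v in eyes.calibration(n).items()})
E
```

```text
t 0.0 p [0.2419 0.5759 0.2305] x [ 0.387  0.922 -0.001] z [-0.001 -0.001 -1.   ] q7 [-1.2   0.33 -0.06  1.46  0.02  1.35 -0.09] F [-0.3 -0.5 -0.1] g 0.9972721139353393
top {'fx': np.float64(440.255), 'fy': np.float64(440.255), 'cx': np.float64(261.351), 'cy': np.float64(190.685), 'rvec': array([ 2.15 , -2.123,  0.154]), 'tvec': array([-0.007,  0.518,  1.171])}
scene {'fx': np.float64(361.814), 'fy': np.float64(361.814), 'cx': np.float64(255.889), 'cy': np.float64(190.94), 'rvec': array([ 1.294,  2.157, -1.027]), 'tvec': array([ 0.264, -0.224,  1.357])}
```

View pics/top0.png

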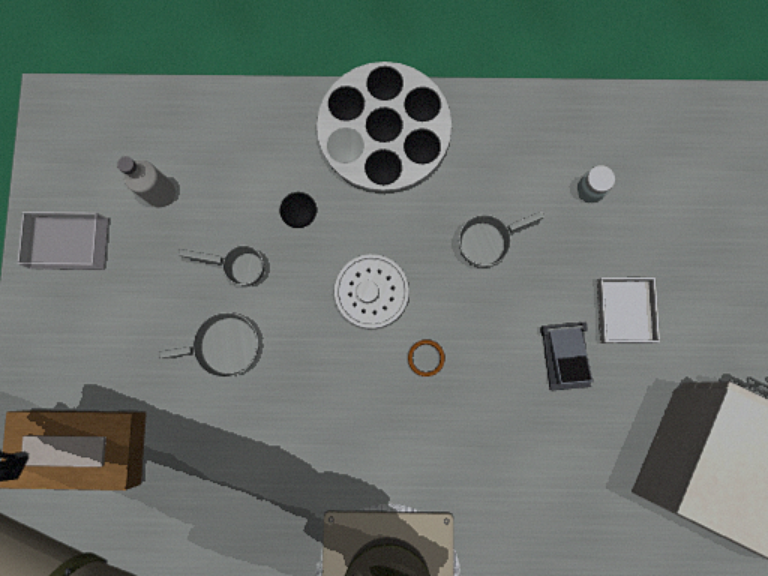

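View pics/scene0.png

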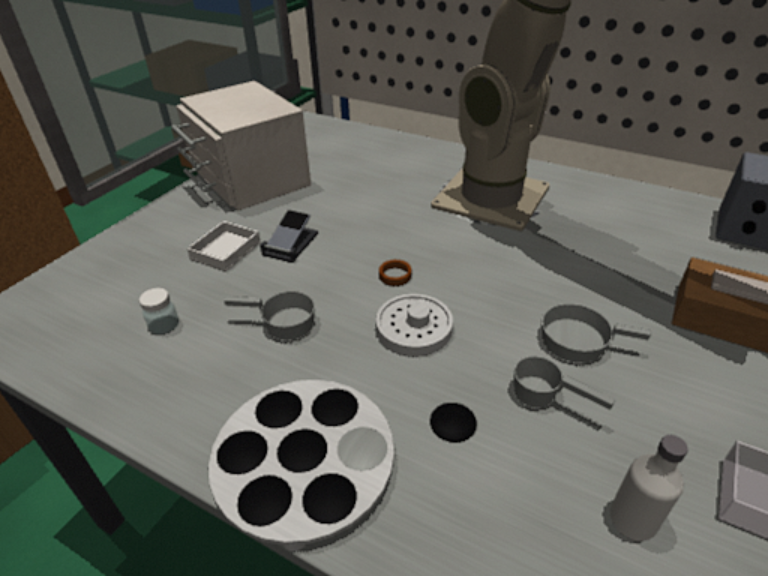

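The top view shows three pans: A at about (228,345) and C at (245,266) with handles to the left, and B at (484,241) with its handle right and up. The stand with the puck is at (371,291), the white tray at (628,310), the pedal at (567,355), the tape at (426,357), the lens at (298,210) and the jar at (597,182).

```bash
cat >> h.py <<'E'
def circ(W,u,v,r,z0,z1):
    "fit circle to xy of points with z in range, near full-res pixel (u,v)"
    vv,uu=np.mgrid[:384,:512]
    m=((uu-u)**2+(vv-v)**2<r*r)&(W[...,2]>z0)&(W[...,2]<z1)
    p=W[m][:,:2]
    if len(p)<5: return None
    return p,np.median(W[m][:,2])
def fit(p):
    for _ in range(4):
        A=np.c_[2*p,np.ones(len(p))]; s=np.linalg.lstsq(A,(p**2).sum(1),rcond=None)[0]
        rr=np.sqrt(s[2]+s[0]**2+s[1]**2); e=abs(np.hypot(*(p-s[:2]).T)-rr)
        p=p[e<max(np.median(e)*2.5,.0015)]
    return np.round(s[:2],4),round(rr,4),len(p)
E
python3 - <<'E'
from h import *
W=np.load('topW.npy')
for n,u,v,zr,r in [('A',228,345,.036,26),('B',484,241,.041,21),('C',245,266,.046,17)]:
    u/=1.5;v/=1.5
    p,z=circ(W,u,v,r,zr-.007,zr+.005); print(n,'rim',fit(p),z)
    q,z2=circ(W,u,v,48,zr+.004,zr+.03)
    c=fit(p)[0]; q=q[np.hypot(*(q-c).T)<.13]; d=q-c; dist=np.hypot(*d.T); print(' handle',len(q),z2,q.mean(0),'max',dist.max(),'yaw',np.arctan2(*d[dist>.07].mean(0)[::-1]) )
p,z=circ(W,371/1.5,291/1.5,30,.022,.032);print('lip',fit(p),z)
p,z=circ(W,367/1.5,291/1.5,12,.040,.056);print('puck',p.mean(0),len(p),z)
p,z=circ(W,628/1.5,310/1.5,30,.024,.036);print('tray',cv2.minAreaRect(p.astype(np.float32)),z)
p,z=circ(W,570/1.5,352/1.5,30,.006,.07);print('pedal',cv2.minAreaRect(p.astype(np.float32)),z)
for u,v in [(573,370),(567,340),(570,385),(563,328),(555,345),(580,345)]:
  print((u,v),np.round(W[round(v/1.5),round(u/1.5)],4))
for n,u,v,a,b in [('tape',426,357,.012,.024),('lens',298,210,.009,.02),('jar',597,180,.055,.08)]:
    p,z=circ(W,u/1.5,v/1.5,18,a,b); print(n,p.mean(0),z)
t=cv2.imread('top.png')
save(t[195:275,345:450],'ped.png',6)
E
```

```text
A rim (array([0.4086, 0.3017]), np.float64(0.0578), 198) 0.03528545143381493
 handle 142 0.05219255219322999 [0.41879687 0.36185522] max 0.1294100342151001 yaw 1.3312000484638915
B rim (array([ 0.6075, -0.1701]), np.float64(0.047), 131) 0.040218291800353016
 handle 126 0.05784237287046526 [ 0.63814995 -0.24101822] max 0.11533945098469701 yaw -1.164815812285119
C rim (array([0.5547, 0.2747]), np.float64(0.0362), 110) 0.04480268729982664
 handle 150 0.06295014802958124 [0.5660067  0.34401017] max 0.11382711262071575 yaw 1.4125146882049204
lip (array([0.5124, 0.0383]), np.float64(0.0621), 566) 0.024596538039466046
puck [0.5087277  0.04488012] 162 0.046351597526462965
tray ((0.4819706976413727, -0.4213017523288727), (0.11940223723649979, 0.13452430069446564), 1.1552904844284058) 0.029379775731641446
pedal ((0.40348541736602783, -0.3267916142940521), (0.15078766644001007, 0.14522938430309296), 77.79650115966797) 0.031921432613524245
(573, 370) [ 0.3684 -0.3241  0.0528]
(567, 340) [ 0.4228 -0.3194  0.0352]
(570, 385) [ 0.3423 -0.3279  0.0143]
(563, 328) [ 0.4451 -0.3135  0.0284]
(555, 345) [ 0.4145 -0.2979  0.0337]
(580, 345) [ 0.4151 -0.3444  0.0322]
tape [ 0.39101313 -0.06440077] 0.01826876665506558
lens [0.67064739 0.18248431] 0.012222882145309793
jar [ 0.71713126 -0.37903054] 0.0700025471124848
```

View pics/ped.png

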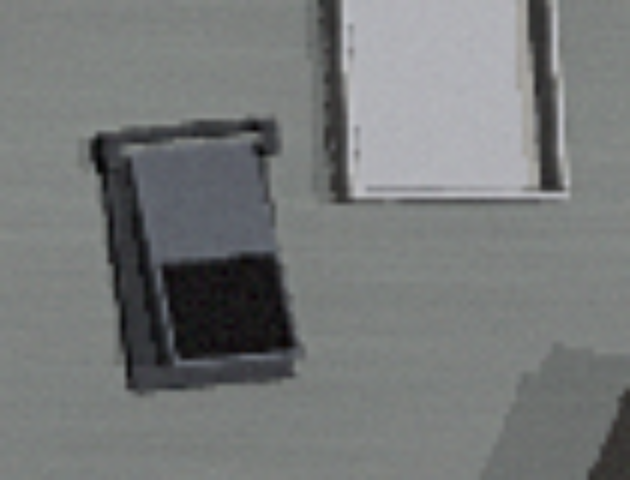

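The crop shows the pad centre at (229,306), which is full-res pixel (383,246). That puts the pad at about (0.369, -0.325, 0.052).

```bash
cat >> h.py <<'E'
def to(x,y,z,o=None):
    o=o or telemetry.get_obs(); r=R.from_quat(o['ee_rot']).as_matrix()
    d=100*(r.T@(np.array([x,y,z])-o['position'])); print('to',(x,y,z),'tool cm',np.round(d,2)); return d
E
python3 - <<'E'
from h import *
W=np.load('topW.npy'); p=W.reshape(-1,3); m=(p[:,2]>.024)&(p[:,2]<.034)&(p[:,1]<-.362)&(p[:,1]>-.5)&(p[:,0]>.38)&(p[:,0]<.58)
print(p[m].min(0),p[m].max(0))
to(.51,.045,.15)
E
```

```text
[ 0.42179955 -0.48922096  0.02403331] [ 0.54193407 -0.38538226  0.03393849]
to (0.51, 0.045, 0.15) tool cm [-38.55  45.28   8.11]
```

servo_tool(deltas=[[[-2.5,3.0,0.5],0,7.5],[[-2.5,3.0,0.5],0,7.5],[[-2.5,3.0,0.5],0,7.5],[[-2.5,3.0,0.5],0,7.5],[[-2.5,3.0,0.5],0,7.5],[[-2.5,3.0,0.5],0,7.5],[[-2.5,3.0,0.5],0,7.5],[[-2.5,3.0,0.5],0,7.5],[[-2.5,3.0,0.5],0,7.5],[[-2.5,3.0,0.5],0,7.5],[[-2.5,3.0,0.5],0,7.5],[[-2.5,3.0,0.5],0,7.5]], force=60)

```text
clock: 1.1
position: [0.4591, 0.1487, 0.1633]
ee_rot: [0.828, 0.56, -0.003, -0.002]
ft_force: [1.0, 0.6, -0.2]
grip_width: 0.879
```

```bash
python3 - <<'E'
from h import *
st(); to(.51,.045,.15)
E
```

```text
t 1.1 p [0.4591 0.1487 0.1633] x [ 0.372  0.928 -0.003] z [-0.007 -0.001 -1.   ] q7 [-0.67  0.07  0.28  1.92 -0.02  1.16  0.8 ] F [ 1.   0.6 -0.2] g 0.8789742101493921
to (0.51, 0.045, 0.15) tool cm [-7.72  8.6   1.3 ]
```

servo_tool(deltas=[[[-2.6,2.9,0.4],0,7.5],[[-2.6,2.9,0.4],0,7.5],[[-2.6,2.9,0.4],0,7.5],[[0,0,0],0,7.5],[[0,0,0],0,7.5]])

```text
clock: 1.52
position: [0.5132, 0.028, 0.1489]
ee_rot: [0.832, 0.555, -0.005, -0.0]
ft_force: [-0.5, 1.6, -0.4]
grip_width: 0.878
```

```bash
python3 - <<'E'
from h import *
st(); im,W=cloud('wrist'); save(im,'w1.png')
p=W.reshape(-1,3); m=(abs(p[:,2]-.046)<.005)&(np.hypot(p[:,0]-.51,p[:,1]-.045)<.04); q=p[m]; print(len(q),(q.min(0)+q.max(0))/2,q.max(0)-q.min(0))
c=(q.min(0)+q.max(0))/2
to(c[0],c[1],.024)
E
```

```text
t 1.52 p [0.5132 0.028  0.1489] x [ 0.383  0.924 -0.007] z [-0.008 -0.004 -1.   ] q7 [-0.51  0.16  0.4   1.87 -0.06  1.13  1.09] F [-0.5  1.6 -0.4] g 0.877512924231357
1762 [0.50963456 0.04522268 0.04414779] [0.03948391 0.0391833  0.00624723]
to (np.float64(0.5096345627888582), np.float64(0.0452226777692856), 0.024) tool cm [ 1.61 -0.94 12.48]
```

servo_tool(deltas=[[[0.8,-0.45,2],0,7],[[0.8,-0.45,3],0,7],[[0,0,3],0,7],[[0,0,2],0,7],[[0,0,1],0,7],[[0,0,0.3],0,7],[[0,0,0],0,7]])

```text
clock: 2.15
position: [0.5096, 0.0532, 0.0333]
ee_rot: [0.829, 0.559, -0.002, -0.001]
ft_force: [0.1, 0.4, -0.8]
grip_width: 0.819
```

```bash
python3 - <<'E'
from h import *
st(); to(.5096,.0452,.024)
E
```

```text
t 2.15 p [0.5096 0.0532 0.0333] x [ 0.376  0.927 -0.003] z [-0.005 -0.001 -1.   ] q7 [-0.51  0.31  0.36  1.97 -0.14  0.89  1.11] F [ 0.1  0.4 -0.8] g 0.8194373168609059
to (0.5096, 0.0452, 0.024) tool cm [-0.73  0.31  0.93]
```

servo_tool(deltas=[[[-0.35,0.15,0.4],0,7],[[-0.35,0.15,0.4],0,7],[[0,0,0],0,7],[[0,0,0],0,3],[[0,0,0],0,3],[[0,0,0],0,3],[[0,0,0],0,3],[[0,0,0],0,3],[[0,0,0],0,3],[[0,0,0],0,3]])

```text
clock: 2.98
position: [0.5132, 0.0457, 0.0301]
ee_rot: [0.829, 0.559, 0.002, 0.0]
ft_force: [-0.2, 0.4, -0.8]
grip_width: 0.438
```

servo_tool(deltas=[[[0,0,0],0,3],[[0,0,-2],0,3],[[0,0,-3],0,3],[[0,0,-3],0,3],[[0,0,-2],0,3],[[0,0,-0.5],0,3],[[0,0,0],0,3]])

```text
clock: 3.57
position: [0.5109, 0.0452, 0.1372]
ee_rot: [0.829, 0.559, -0.001, -0.0]
ft_force: [-0.5, 0.3, -0.6]
grip_width: 0.442
```

```bash
python3 - <<'E'
from h import *
st(); to(.482,-.437,.13)
E
```

```text
t 3.57 p [0.5109 0.0452 0.1372] x [ 0.376  0.927 -0.001] z [-0.002 -0.001 -1.   ] q7 [-0.53  0.16  0.39  1.89 -0.07  1.1   1.07] F [-0.5  0.3 -0.6] g 0.4418244474317164
to (0.482, -0.437, 0.13) tool cm [-45.78  15.43   0.75]
```

servo_tool(deltas=[[[-2,0.7,0],0,3],[[-3.6,1.2,0.1],0,3],[[-3.8,1.28,0.1],0,3],[[-3.8,1.28,0.1],0,3],[[-3.8,1.28,0.1],0,3],[[-3.8,1.28,0.1],0,3],[[-3.8,1.28,0.1],0,3],[[-3.8,1.28,0.1],0,3],[[-3.8,1.28,0.1],0,3],[[-3.8,1.28,0.1],0,3],[[-3.8,1.28,0.1],0,3],[[-2,0.7,0],0,3]])

```text
clock: 4.57
position: [0.4815, -0.4035, 0.1085]
ee_rot: [0.824, 0.567, -0.006, -0.006]
ft_force: [-1.0, -0.6, 1.0]
grip_width: 0.447
```

```bash
python3 - <<'E'
from h import *
st(); to(.482,-.437,.05)
im,W=cloud('wrist'); save(im,'w2.png')
E
```

```text
t 4.57 p [ 0.4815 -0.4035  0.1085] x [ 0.358  0.934 -0.003] z [-0.018  0.004 -1.   ] q7 [ 0.16  0.5   0.61  1.61 -0.29  1.15  2.04] F [-1.  -0.6  1. ] g 0.44669564046569993
to (0.482, -0.437, 0.05) tool cm [-3.1   1.35  5.83]
```

View pics/w2.png

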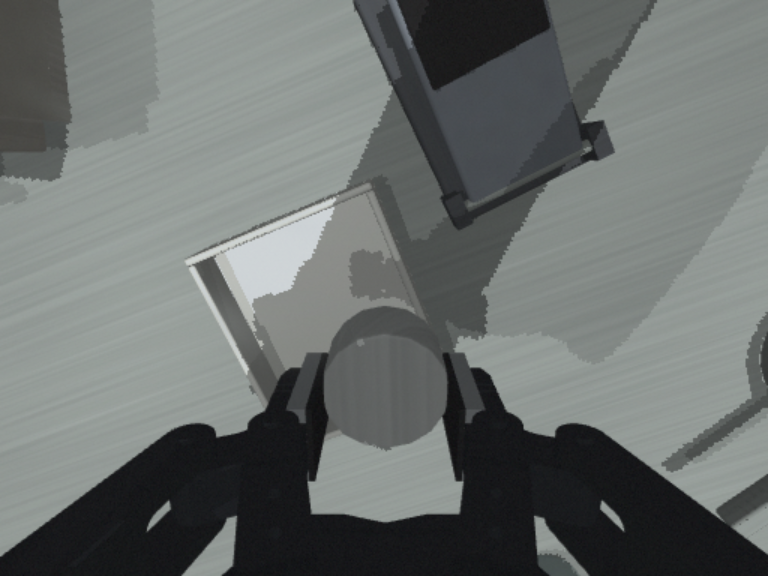

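servo_tool(deltas=[[[-1.2,0.5,0.5],0,3],[[-1.2,0.5,1.5],0,3],[[-0.5,0.2,2],0,3],[[0,0,1.5],0,3],[[0,0,0.8],0,3],[[0,0,0],0,3],[[0,0,0],0,3]])

```text
clock: 5.2
position: [0.4727, -0.441, 0.0307]
ee_rot: [0.827, 0.562, -0.011, -0.011]
ft_force: [0.8, 0.9, 0.5]
grip_width: 0.444
```

```bash
python3 - <<'E'
from h import *
st(); to(.482,-.437,.034)
E
```

```text
t 5.2 p [ 0.4727 -0.441   0.0307] x [ 0.368  0.93  -0.006] z [-0.031  0.006 -0.999] q7 [ 0.25  0.63  0.58  1.6  -0.36  1.05  2.12] F [0.8 0.9 0.5] g 0.4438377114926187
to (0.482, -0.437, 0.034) tool cm [ 0.71  0.71 -0.36]
```

servo_tool(deltas=[[[0.4,0.4,0],0,3],[[0,0,0],0,3],[[0,0,0],0,5.4],[[0,0,0],0,5.4],[[0,0,0],0,5.4],[[0,0,0],0,5.4],[[0,0,-1.5],0,5.4],[[0,0,-2.5],0,5.4],[[0,0,-2.5],0,5.4],[[0,0,-2],0,0],[[0,0,0],0,0],[[0,0,0],0,0]])

```text
clock: 6.2
position: [0.4832, -0.4383, 0.1232]
ee_rot: [0.826, 0.563, -0.01, -0.009]
ft_force: [-0.3, 0.9, -0.4]
grip_width: 0.212
```

```bash
python3 - <<'E'
from h import *
st(); to(.37,-.325,.09)
E
```

```text
t 6.2 p [ 0.4832 -0.4383  0.1232] x [ 0.365  0.931 -0.007] z [-0.026  0.003 -1.   ] q7 [ 0.21  0.54  0.62  1.52 -0.31  1.21  2.08] F [-0.3  0.9 -0.4] g 0.21221094951740338
to (0.37, -0.325, 0.09) tool cm [  6.43 -14.58   3.66]
```

servo_tool(deltas=[[[0.8,-1.8,0.2],0,0],[[1.3,-2.9,0.4],0,0],[[1.3,-2.9,0.4],0,0],[[1.3,-2.9,0.4],0,0],[[1.0,-2.2,0.4],0,0],[[0.3,-0.6,0.1],0,0],[[0,0,0],0,0],[[0,0,0],0,0]])

```text
clock: 6.87
position: [0.3748, -0.3285, 0.101]
ee_rot: [0.826, 0.564, -0.011, -0.01]
ft_force: [0.6, 0.7, -0.1]
grip_width: 0.0
```

```bash
python3 - <<'E'
from h import *
st(); to(.37,-.325,.055)
im,W=cloud('top'); p=W.reshape(-1,3)
m=(abs(p[:,0]-.482)<.05)&(abs(p[:,1]+.437)<.04)&(abs(p[:,2]-.03)<.006); q=p[m]; print('puck',len(q),q.min(0),q.max(0))
im,W=cloud('wrist'); save(im,'w3.png')
E
```

```text
t 6.87 p [ 0.3748 -0.3285  0.101 ] x [ 0.364  0.931 -0.006] z [-0.029  0.005 -1.   ] q7 [ 0.02  0.22  0.66  1.95 -0.14  1.05  1.95] F [ 0.6  0.7 -0.1] g 0.0001847332240048265
to (0.37, -0.325, 0.055) tool cm [ 0.18 -0.44  4.61]
puck 86 [ 0.46023165 -0.45260452  0.02462791] [ 0.49367371 -0.4172291   0.03532412]
```

View pics/w3.png

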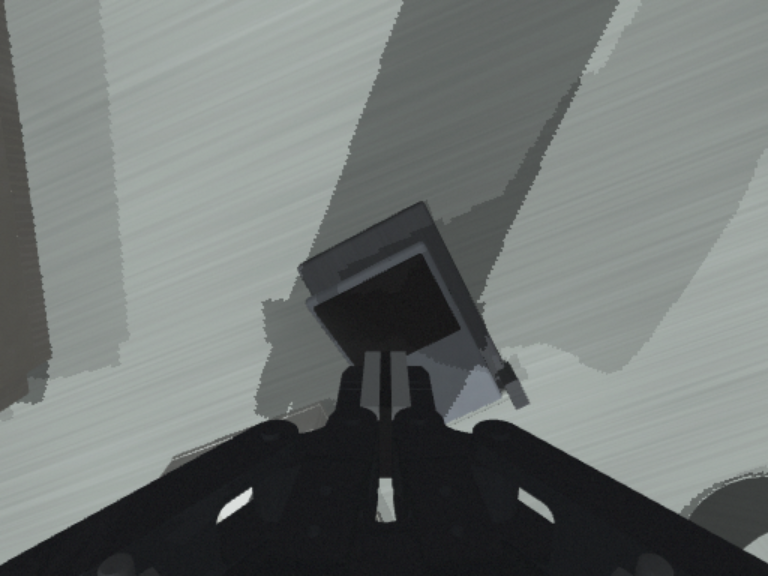

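servo_tool(deltas=[[[0.2,-0.4,1],0,0],[[0,-0.2,2],0,0],[[0,0,1],0,0],[[0,0,0.7],0,0],[[0,0,0.7],0,0],[[0,0,0.5],0,0],[[0,0,0.3],0,0],[[0,0,0],0,0]])

```text
clock: 7.63
position: [0.37, -0.3293, 0.0353]
ee_rot: [0.827, 0.563, -0.013, -0.009]
ft_force: [-1.1, 3.4, 6.7]
grip_width: -0.001
```

servo_tool(deltas=[[[0,0,0.5],0,0],[[0,0,0.5],0,0],[[0,0,0.4],0,0],[[0,0,0.3],0,0]])

```text
clock: 7.97
position: [0.37, -0.3302, 0.0278]
ee_rot: [0.827, 0.561, -0.01, -0.013]
ft_force: [-22.1, 21.2, 70.7]
grip_width: -0.0
```

servo_tool(deltas=[[[0,0,0],0,0],[[0,0,0],0,0],[[0,0,0],0,0],[[0,0,0.0],0,0]])

```text
clock: 8.3
position: [0.3704, -0.33, 0.0323]
ee_rot: [0.828, 0.561, -0.007, -0.015]
ft_force: [-3.0, 2.8, 7.6]
grip_width: 0.001
```

servo_tool(deltas=[[[0,0,0.2],0,0],[[0,0,0.15],0,0],[[0,0,0.1],0,0],[[0,0,0.1],0,0]])

```text
clock: 8.63
position: [0.3704, -0.3303, 0.0292]
ee_rot: [0.828, 0.56, -0.007, -0.016]
ft_force: [-8.6, 7.4, 26.4]
grip_width: -0.001
```

Force is above the stop force. Hold it with small pushes for about 2 s.

servo_tool(deltas=[[[0,0,0.08],0,0],[[0,0,0.08],0,0],[[0,0,0.08],0,0],[[0,0,0.08],0,0],[[0,0,0.08],0,0],[[0,0,0.08],0,0],[[0,0,0.08],0,0],[[0,0,0.08],0,0],[[0,0,0.08],0,0],[[0,0,0.08],0,0],[[0,0,0.08],0,0],[[0,0,0.08],0,0]])

```text
clock: 9.63
position: [0.3704, -0.3302, 0.0294]
ee_rot: [0.829, 0.559, -0.003, -0.022]
ft_force: [-5.8, 5.9, 18.0]
grip_width: 0.002
```

servo_tool(deltas=[[[0,0,0.08],0,0],[[0,0,0.08],0,0],[[0,0,0.08],0,0],[[0,0,0.08],0,0],[[0,0,0.08],0,0],[[0,0,0.08],0,0],[[0,0,0.08],0,0],[[0,0,0.08],0,0],[[0,0,0.08],0,0],[[0,0,0.08],0,0],[[0,0,0.08],0,0],[[0,0,0.08],0,0]])

```text
clock: 10.63
position: [0.3704, -0.3302, 0.0295]
ee_rot: [0.83, 0.557, 0.001, -0.027]
ft_force: [-5.8, 5.1, 17.9]
grip_width: -0.003
```

```bash
python3 - <<'E'
from h import *
st()
im,W=cloud('scene'); save(im[120:200,110:250],'s3.png',5)
E
```

```text
t 10.63 p [ 0.3704 -0.3302  0.0295] x [0.379 0.925 0.033] z [-0.029  0.047 -0.998] q7 [ 0.11  0.35  0.62  1.99 -0.27  0.94  2.06] F [-5.8  5.1 17.9] g -0.002685691761359662
```

View pics/s3.png

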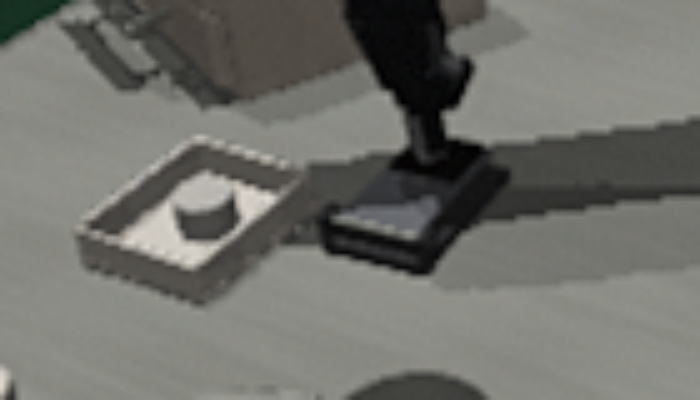

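servo_tool(deltas=[[[0,0,-1],0,0],[[0,0,-3],0.11,0],[[0,0,-4],0.12,8],[[0,0,-4],0.12,8],[[0,0,-4],0.12,8],[[0,0,-2],0.12,8],[[0,0,0],0.12,8],[[0,0,0],0.12,8],[[0,0,0],0.12,8],[[0,0,0],0.12,8],[[0,0,0],0.12,8],[[0,0,0],0.12,8]])

```text
clock: 11.68
position: [0.3799, -0.3413, 0.2199]
ee_rot: [0.996, -0.088, -0.012, -0.021]
ft_force: [-0.3, 0.1, 0.6]
grip_width: 0.941
```

```bash
cat >> h.py <<'E'
def pans(W,only='ABC',c0={'A':(.4086,.3017),'B':(.6075,-.1701),'C':(.5547,.2747)},s=.13,zb=0):
    p=W.reshape(-1,3); out={}
    for n in only:
        zr,rr={'A':(.036,.06),'B':(.041,.049),'C':(.046,.038)}[n]; zr+=zb; c=np.array(c0[n])
        near=np.hypot(*(p[:,:2]-c).T)<s
        r=p[near&(p[:,2]>zr-.006)&(p[:,2]<zr+.0025)][:,:2]
        if len(r)<20: print(n,'no rim',len(r)); continue
        f=fit(r[np.hypot(*(r-c).T)<rr+.02]); h=p[near&(p[:,2]>zr+.010)&(p[:,2]<zr+.024)][:,:2]-f[0]
        dd=np.hypot(*h.T); h=h[(dd>.065)&(dd<.122)]; 
        if len(h)<8: print(n,f,'no handle'); continue
        y=np.arctan2(*h.mean(0)[::-1]); print(n,f,'yaw',round(y,3),'end',round(np.percentile(np.hypot(*h.T),99),3),'jaw',round(y-np.pi/2,3),'grip',np.round(f[0]+.09*np.array([np.cos(y),np.sin(y)]),4))
E
python3 - <<'E'
from h import *
st(); to(.43,.389,.22)
im,W=cloud('top'); pans(W)
p=W.reshape(-1,3)
m=(np.hypot(p[:,0]-.368,p[:,1]+.324)<.012); print('pad z',np.nanmedian(p[m][:,2]))
E
```

```text
t 11.68 p [ 0.3799 -0.3413  0.2199] x [ 0.984 -0.174 -0.028] z [-0.021  0.044 -0.999] q7 [-0.11  0.14  0.85  1.78 -0.13  1.32  0.59] F [-0.3  0.1  0.6] g 0.9405457093911991
to (0.43, 0.389, 0.22) tool cm [ -7.78 -72.73   3.07]
A (array([0.4088, 0.3017]), np.float64(0.0578), 143) yaw 1.557 end 0.12 jaw -0.014 grip [0.41   0.3917]
B (array([ 0.6076, -0.1703]), np.float64(0.0471), 95) yaw -1.163 end 0.114 jaw -2.734 grip [ 0.6433 -0.2529]
C (array([0.5546, 0.2744]), np.float64(0.036), 79) yaw 1.409 end 0.115 jaw -0.162 grip [0.5691 0.3632]
pad z 0.6191704703782046
```

```bash
sed -i "s/h=h\[(dd>.065)&(dd<.122)\]; /h=h[(dd>.065)\&(dd<.122)]; a=np.arctan2(h[:,1],h[:,0]); a0=(np.arange(-63,64)*.05); b=a0[np.argmax([(abs(np.angle(np.exp(1j*(a-q))))<.15).sum() for q in a0])]; h=h[abs(np.angle(np.exp(1j*(a-b))))<.2]/" h.py
python3 - <<'E'
from h import *
pans(np.load('topW.npy'))
E
```

```text
A (array([0.4087, 0.3018]), np.float64(0.0578), 162) yaw 1.762 end 0.114 jaw 0.191 grip [0.3916 0.3902]
B (array([ 0.6076, -0.1702]), np.float64(0.0469), 115) yaw -1.162 end 0.115 jaw -2.733 grip [ 0.6434 -0.2528]
C (array([0.5548, 0.2748]), np.float64(0.0361), 94) yaw 1.411 end 0.114 jaw -0.16 grip [0.5691 0.3637]
```

servo_tool(deltas=[[[-0.2,-2,0],0,8],[[-0.3,-3.6,0.1],0,8],[[-0.4,-4,0.1],0,8],[[-0.4,-4,0.1],0,8],[[-0.4,-4,0.1],0,8],[[-0.4,-4,0.1],0,8],[[-0.4,-4,0.1],0,8],[[-0.4,-4,0.1],0,8],[[-0.4,-4,0.1],0,8],[[-0.4,-4,0.1],0,8],[[-0.4,-4,0.1],0,8],[[-0.4,-4,0.1],0,8]])

```text
clock: 12.73
position: [0.4151, 0.1233, 0.2273]
ee_rot: [0.996, -0.082, -0.008, -0.019]
ft_force: [2.4, 0.4, 0.9]
grip_width: 0.935
```

servo_tool(deltas=[[[0,-4,0],0,8],[[0,-4,0],0,8],[[0,-4,0],0,8],[[0,-4,0],0,8],[[0,-4,0],0,8],[[0,-2,0],0,8],[[0,-0.5,0],-0.118,8],[[0,0,0],-0.118,8],[[0,0,0],-0.118,8],[[0,0,0],0,8],[[0,0,0],0,8]])

```text
clock: 13.65
position: [0.4463, 0.3683, 0.232]
ee_rot: [0.992, 0.123, -0.006, -0.023]
ft_force: [0.1, -0.3, 0.5]
grip_width: 0.934
```

```bash
python3 - <<'E'
from h import *
o=st(); 
im,W=cloud('wrist'); save(im,'w4.png'); pans(W,'A')
to(.3916,.3902,.10)
E
```

```text
t 13.65 p [0.4463 0.3683 0.232 ] x [ 0.97   0.244 -0.007] z [-0.018  0.045 -0.999] q7 [-0.78  0.22  0.04  1.6  -0.06  1.3  -0.48] F [ 0.1 -0.3  0.5] g 0.9343995929568979
A (array([0.4094, 0.3031]), np.float64(0.0578), 900) yaw 1.758 end 0.114 jaw 0.187 grip [0.3927 0.3915]
to (0.3916, 0.3902, 0.1) tool cm [-4.67 -2.83 13.39]
```

View pics/w4.png

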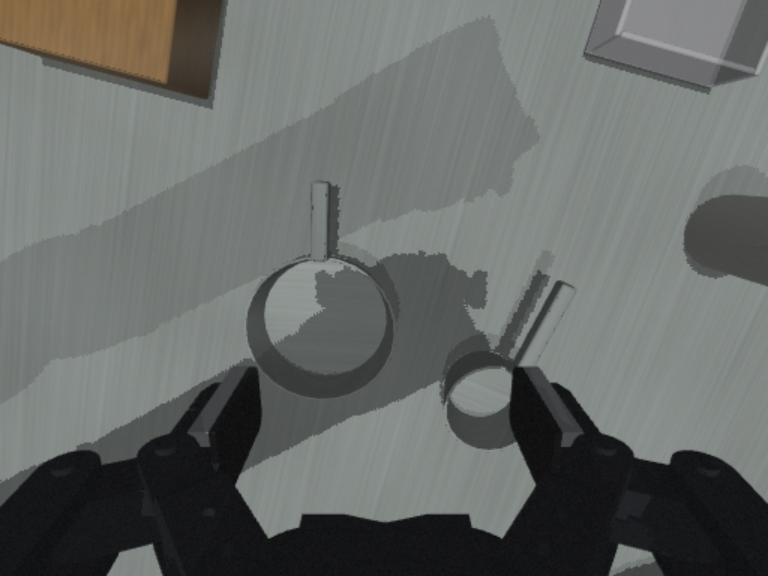

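servo_tool(deltas=[[[-1.5,-0.9,1],0.06,6],[[-2.0,-1.2,3],0,6],[[-1.0,-0.6,3],0,6],[[-0.2,-0.1,3],0,6],[[0,0,2],0,6],[[0,0,0.5],0,6],[[0,0,0],0,6],[[0,0,0],0,6]])

```text
clock: 14.37
position: [0.3935, 0.3913, 0.1075]
ee_rot: [0.997, 0.079, -0.005, -0.025]
ft_force: [0.1, 0.9, 0.5]
grip_width: 0.704
```

```bash
python3 - <<'E'
from h import *
o=st(); 
im,W=cloud('wrist'); pans(W,'A')
to(.3927,.3915,.027)
E
```

```text
t 14.37 p [0.3935 0.3913 0.1075] x [ 0.987  0.158 -0.005] z [-0.013  0.049 -0.999] q7 [-0.84  0.27  0.01  1.82 -0.05  1.03 -0.65] F [0.1 0.9 0.5] g 0.7038665368703263
A (array([0.4092, 0.3037]), np.float64(0.0576), 915) yaw 1.76 end 0.114 jaw 0.19 grip [0.3922 0.3921]
to (0.3927, 0.3915, 0.027) tool cm [-0.07  0.4   8.09]
```

servo_tool(deltas=[[[-0.1,0.2,1.5],-0.03,6],[[0,0.2,2.5],0,6],[[0,0,2.2],0,6],[[0,0,1.2],0,6],[[0,0,0.6],0,6],[[0,0,0.2],0,6],[[0,0,0],0,6]])

```text
clock: 15.0
position: [0.4006, 0.3961, 0.0342]
ee_rot: [0.995, 0.091, 0.003, -0.031]
ft_force: [0.6, -0.7, -0.4]
grip_width: 0.702
```

```bash
python3 - <<'E'
from h import *
o=st(); to(.3925,.3918,.027)
E
```

```text
t 15.0 p [0.4006 0.3961 0.0342] x [0.983 0.182 0.012] z [ 0.     0.063 -0.998] q7 [-0.84  0.36  0.    1.87 -0.06  0.86 -0.62] F [ 0.6 -0.7 -0.4] g 0.7023177450250467
to (0.3925, 0.3918, 0.027) tool cm [-0.88  0.32  0.69]
```

servo_tool(deltas=[[[-0.4,0.15,0.3],0,6],[[-0.4,0.15,0.3],0,6],[[0,0,0],0,6],[[0,0,0],0,0.5],[[0,0,0],0,0.5],[[0,0,0],0,0.5],[[0,0,0],0,0.5],[[0,0,0],0,0.5],[[0,0,0],0,0.5],[[0,0,0],0,0.5],[[0,0,0],0,0.5]], force=100)

```text
clock: 15.92
position: [0.3942, 0.3934, 0.032]
ee_rot: [0.995, 0.091, 0.005, -0.033]
ft_force: [-0.4, -0.5, 0.6]
grip_width: 0.116
```

```bash
python3 - <<'E'
from h import *
o=st()
im,W=cloud('wrist'); pans(W,'A')
E
```

```text
t 15.92 p [0.3942 0.3934 0.032 ] x [0.983 0.181 0.016] z [ 0.004  0.067 -0.998] q7 [-0.84  0.35 -0.    1.89 -0.06  0.85 -0.62] F [-0.4 -0.5  0.6] g 0.11565344344999369
A (array([0., 0.]), np.float64(0.0), 0) no handle
  return _methods._mean(a, axis=axis, dtype=dtype,
  ret = ret.dtype.type(ret / rcount)
```

servo_tool(deltas=[[[0,0,-0.8],0,0.5],[[0,0,-2],0,0.5],[[0,0,-3],0,0.5],[[0,0,-3],0,0.5],[[0,0,-3],0,0.5],[[0,0,-1.5],0,0.5],[[0,0,-0.3],0,0.5],[[0,0,0],0,0.5],[[0,0,0],0,0.5]])

```text
clock: 16.72
position: [0.3925, 0.3824, 0.1742]
ee_rot: [0.995, 0.091, 0.004, -0.032]
ft_force: [-0.8, -0.7, -1.2]
grip_width: 0.118
```

```bash
cat >> h.py <<'E'
def stand(W):
    p=W.reshape(-1,3); c=np.array([.5124,.0383]); d=np.hypot(*(p[:,:2]-c).T)
    r=p[(d>.055)&(d<.08)&(p[:,2]>.0225)&(p[:,2]<.031)][:,:2]
    mid=cv2.minEnclosingCircle(r.astype(np.float32)); print('stand',len(r),fit(r),mid)
    r=p[(d<.05)&(p[:,2]>.015)&(p[:,2]<.03)]; print(' floor z',np.median(r[:,2]) if len(r) else None)
E
python3 - <<'E'
from h import *
o=st()
im,W=cloud('top'); stand(W); pans(W,'BC')
im,W=cloud('wrist'); save(im,'w5.png')
p=W.reshape(-1,3); m=(np.hypot(p[:,0]-o['position'][0]-.015,p[:,1]-o['position'][1]+.09)<.075)&(p[:,2]>.09); q=p[m]; print(len(q)); 
z=np.median(q[:,2]);print(z)
to(.4976,.1284,o['position'][2])
E
```

```text
t 16.72 p [0.3925 0.3824 0.1742] x [0.983 0.181 0.014] z [ 0.002  0.065 -0.998] q7 [-0.84  0.17  0.01  1.79 -0.05  1.14 -0.63] F [-0.8 -0.7 -1.2] g 0.11780138512015187
stand 482 (array([0.5121, 0.0381]), np.float64(0.0655), 421) ((0.512507975101471, 0.0379980206489563), 0.06993032991886139)
 floor z 0.02069829152577279
B (array([ 0.6075, -0.1703]), np.float64(0.047), 101) yaw -1.162 end 0.114 jaw -2.733 grip [ 0.6432 -0.2529]
C (array([0.5544, 0.2746]), np.float64(0.036), 88) yaw 1.408 end 0.115 jaw -0.163 grip [0.569  0.3634]
1372
0.1927463433700753
to (0.4976, 0.1284, np.float64(0.17424556303922256)) tool cm [ 5.77 26.8  -1.7 ]
```

View pics/w5.png

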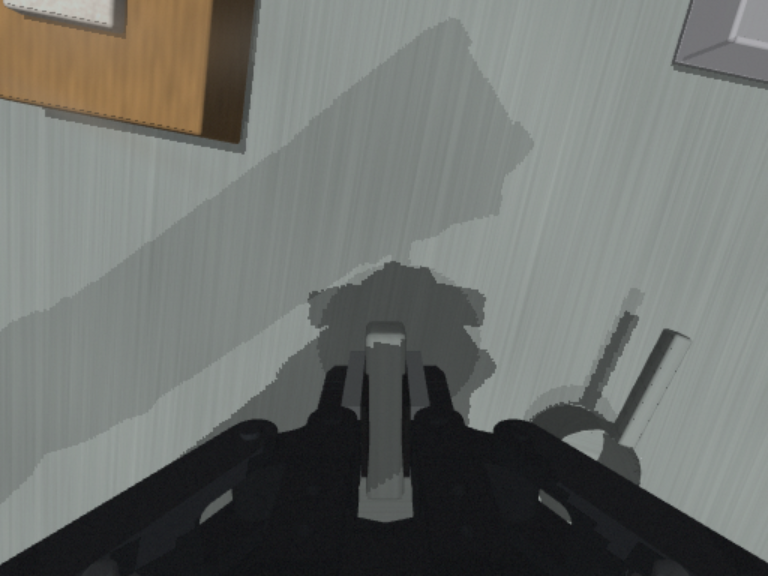

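servo_tool(deltas=[[[0.3,1.5,0],0,0.5],[[0.6,3,-0.2],0,0.5],[[0.8,3.6,-0.2],0,0.5],[[0.8,3.6,-0.2],0,0.5],[[0.8,3.6,-0.2],0,0.5],[[0.8,3.6,-0.2],0,0.5],[[0.8,3.6,-0.2],0,0.5],[[0.5,2.4,-0.1],0,0.5],[[0.1,0.8,0],0,0.5],[[0,0,0],0,0.5],[[0,0,0],0,0.5]])

```text
clock: 17.73
position: [0.4891, 0.1279, 0.1555]
ee_rot: [0.995, 0.094, -0.008, -0.027]
ft_force: [-0.3, 0.4, -1.7]
grip_width: 0.116
```

```bash
python3 - <<'E'
from h import *
o=st()
im,W=cloud('top'); z=o['position'][2]; zz=z+.0-.032
pans(W,'A',{'A':(o['position'][0]+.0148,o['position'][1]-.09)},zb=zz)
p=W.reshape(-1,3);pos=o['position'];
m=(np.hypot(p[:,0]-pos[0]-.015,p[:,1]-pos[1]+.09)<.07)&(p[:,2]>.1)&(p[:,2]<.3)
print(np.histogram(p[m][:,2],bins=np.arange(.1,.3,.01)))
to(.4975,.1281,z)
E
```

```text
t 17.73 p [0.4891 0.1279 0.1555] x [ 0.982  0.187 -0.01 ] z [-0.02   0.052 -0.998] q7 [-0.52  0.13  0.23  1.88 -0.09  1.14 -0.07] F [-0.3  0.4 -1.7] g 0.11590697439896852
A (array([0.5054, 0.0372]), np.float64(0.0577), 130) no handle
(array([  0,   2, 967, 348,  78, 119,  76,   0,   0,   0,   0,   0,   0,
         0,   0,   0,   0,   0,   0]), array([0.1 , 0.11, 0.12, 0.13, 0.14, 0.15, 0.16, 0.17, 0.18, 0.19, 0.2 ,
       0.21, 0.22, 0.23, 0.24, 0.25, 0.26, 0.27, 0.28, 0.29]))
to (0.4975, 0.1281, np.float64(0.15554074585477196)) tool cm [ 0.84  0.19 -0.03]
```

servo_tool(deltas=[[[0.4,0.1,0.5],0,0.5],[[0.4,0.1,1.5],0,0.5],[[0,0.1,2],0,0.5],[[0,0.1,1.5],0,0.5],[[0,0.05,0.5],0,0.5],[[0,0,0],0,0.5],[[0,0,0],0,0.5]])

```text
clock: 18.37
position: [0.4944, 0.1401, 0.0912]
ee_rot: [0.994, 0.102, -0.008, -0.028]
ft_force: [0.8, -0.8, -1.0]
grip_width: 0.112
```

```bash
python3 - <<'E'
from h import *
o=st()
im,W=cloud('top'); z=o['position'][2]; zz=z+.0-.032
pans(W,'A',{'A':(o['position'][0]+.0148,o['position'][1]-.09)},zb=zz)
to(.4975,.1281,.054)
E
```

```text
t 18.37 p [0.4944 0.1401 0.0912] x [ 0.979  0.204 -0.011] z [-0.023  0.055 -0.998] q7 [-0.52  0.22  0.21  1.92 -0.13  1.01 -0.04] F [ 0.8 -0.8 -1. ] g 0.1116514905903245
A (array([0.5123, 0.0493]), np.float64(0.0577), 114) no handle
to (0.4975, 0.1281, 0.054) tool cm [0.08 1.46 3.66]
```

servo_tool(deltas=[[[-0.1,0.6,0.2],0,0.5],[[-0.1,0.6,0.7],0,0.5],[[0,0.2,0.7],0,0.5],[[0,0.1,0.3],0,0.5],[[0,0,0],0,0.5],[[0,0,0],0,0.5]])

```text
clock: 18.92
position: [0.4969, 0.125, 0.0721]
ee_rot: [0.994, 0.102, -0.006, -0.029]
ft_force: [-0.3, -0.2, -1.9]
grip_width: 0.115
```

```bash
python3 - <<'E'
from h import *
o=st()
im,W=cloud('top'); z=o['position'][2]; zz=z+.0-.032
pans(W,'A',{'A':(o['position'][0]+.0148,o['position'][1]-.09)},zb=zz)
E
```

```text
t 18.92 p [0.4969 0.125  0.0721] x [ 0.979  0.204 -0.006] z [-0.018  0.056 -0.998] q7 [-0.49  0.24  0.22  1.94 -0.14  0.97  0.  ] F [-0.3 -0.2 -1.9] g 0.11542666516578001
A (array([0.5147, 0.0343]), np.float64(0.0576), 111) no handle
```

servo_tool(deltas=[[[-0.1,0,0.6],0,0.5],[[-0.1,0,0.6],0,0.5],[[0,0,0.5],0,0.5],[[0,0,0.3],0,0.5],[[0,0,0.1],0,0.5],[[0,0,0],0,0.5]])

```text
clock: 19.47
position: [0.4953, 0.1273, 0.0511]
ee_rot: [0.994, 0.103, -0.005, -0.03]
ft_force: [-2.3, -4.0, 8.1]
grip_width: 0.113
```

```bash
python3 - <<'E'
from h import *
o=st()
im,W=cloud('top'); z=o['position'][2]; zz=z+.0-.032
pans(W,'A',{'A':(o['position'][0]+.0148,o['position'][1]-.09)},zb=zz)
E
```

```text
t 19.47 p [0.4953 0.1273 0.0511] x [ 0.979  0.205 -0.004] z [-0.016  0.058 -0.998] q7 [-0.49  0.27  0.22  1.96 -0.15  0.92  0.01] F [-2.3 -4.   8.1] g 0.11265486804316652
A (array([0.5123, 0.0365]), np.float64(0.0572), 83) no handle
```

servo_tool(deltas=[[[0,0,0],0,3.5],[[0,0,0],0,3.5],[[0,0,0],0,3.5],[[0,0,0],0,3.5],[[0,0,-1],0,3.5],[[0,0,-3],0,3.5],[[0,0,-3.5],0,6],[[0,0,-3.5],-0.1,6],[[0,0,-1.5],-0.1,6],[[0,0,-0.3],0,6],[[0,0,0],0,6]])

```text
clock: 20.43
position: [0.4965, 0.1191, 0.1866]
ee_rot: [0.978, 0.204, -0.003, -0.029]
ft_force: [-0.1, 0.5, -0.3]
grip_width: 0.704
```

```bash
python3 - <<'E'
from h import *
o=st(); to(.6432,-.2529,.17)
im,W=cloud('top'); pans(W,'A',{'A':(.512,.036)},zb=.02); pans(W,'B')
E
```

```text
t 20.43 p [0.4965 0.1191 0.1866] x [0.917 0.4   0.007] z [-0.017  0.056 -0.998] q7 [-0.49  0.11  0.22  1.83 -0.09  1.21  0.17] F [-0.1  0.5 -0.3] g 0.7041938090823016
to (0.6432, -0.2529, 0.17) tool cm [-1.43 39.99 -0.7 ]
A (array([0.5126, 0.0361]), np.float64(0.0579), 97) no handle
B (array([ 0.6074, -0.1704]), np.float64(0.0469), 104) yaw -1.162 end 0.114 jaw -2.733 grip [ 0.6432 -0.253 ]
```

servo_tool(deltas=[[[-0.1,2,-0.1],0,6],[[-0.1,3.5,-0.1],0,6],[[-0.1,4,-0.1],0,6],[[-0.1,4,-0.1],0,6],[[-0.1,4,-0.1],0,6],[[-0.1,4,-0.1],0,6],[[-0.1,4,-0.1],0,6],[[-0.1,4,-0.1],0,6],[[-0.1,4,-0.1],0,6],[[-0.1,3,-0.1],0,6],[[-0.1,1,0],0,6],[[0,0,0],0,6]])

```text
clock: 21.48
position: [0.6286, -0.2408, 0.1485]
ee_rot: [0.981, 0.192, -0.018, -0.032]
ft_force: [-0.7, 0.2, -0.2]
grip_width: 0.706
```

```bash
python3 - <<'E'
from h import *
o=st(); to(.6432,-.253,.1)
im,W=cloud('wrist'); pans(W,'B')
im,W=cloud('top'); pans(W,'A',{'A':(.512,.036)},zb=.02)
E
```

```text
t 21.48 p [ 0.6286 -0.2408  0.1485] x [ 0.925  0.378 -0.023] z [-0.048  0.056 -0.997] q7 [ 0.03  0.56  0.43  1.37 -0.26  1.32  0.86] F [-0.7  0.2 -0.2] g 0.7061348545177506
to (0.6432, -0.253, 0.1) tool cm [1.01 2.01 4.7 ]
B (array([ 0.6094, -0.1702]), np.float64(0.0468), 1868) yaw -1.16 end 0.114 jaw -2.73 grip [ 0.6454 -0.2527]
A (array([0.5126, 0.036 ]), np.float64(0.0577), 150) yaw 1.765 end 0.113 jaw 0.194 grip [0.4952 0.1243]
```

servo_tool(deltas=[[[0.6,1,1],-0.02,6],[[0.5,1,2],0,6],[[0,0.1,2],0,6],[[0,0.1,2],0,6],[[0,0,1],0,6],[[0,0,0],0,6],[[0,0,0],0,6]])

```text
clock: 22.17
position: [0.6459, -0.2325, 0.0653]
ee_rot: [0.977, 0.209, -0.016, -0.037]
ft_force: [-0.1, 0.8, 0.1]
grip_width: 0.703
```

```bash
python3 - <<'E'
from h import *
o=st(); to(.6443,-.253,.035)
E
```

```text
t 22.17 p [ 0.6459 -0.2325  0.0653] x [ 0.912  0.409 -0.016] z [-0.046  0.065 -0.997] q7 [ 0.04  0.66  0.39  1.4  -0.3   1.2   0.91] F [-0.1  0.8  0.1] g 0.7030026211304068
to (0.6443, -0.253, 0.035) tool cm [-0.93  2.04  2.89]
```

servo_tool(deltas=[[[-0.45,1.1,0.4],0,6],[[-0.45,1.1,0.8],0,6],[[0,0.2,0.8],0,6],[[0,0.1,0.6],0,6],[[0,0,0.2],0,6],[[0,0,0],0,6]])

```text
clock: 22.67
position: [0.6484, -0.26, 0.0369]
ee_rot: [0.977, 0.209, -0.014, -0.035]
ft_force: [0.1, 0.5, 0.2]
grip_width: 0.704
```

```bash
python3 - <<'E'
from h import *
o=st(); to(.6443,-.253,.035)
E
```

```text
t 22.67 p [ 0.6484 -0.26    0.0369] x [ 0.913  0.409 -0.012] z [-0.041  0.063 -0.997] q7 [ 0.08  0.72  0.39  1.38 -0.32  1.16  0.95] F [0.1 0.5 0.2] g 0.7037552431197405
to (0.6443, -0.253, 0.035) tool cm [-0.09 -0.79  0.25]
```

servo_tool(deltas=[[[-0.1,-0.7,0.1],0,6],[[0,0,0],0,6],[[0,0,0],0,6],[[0,0,0],0,0.5],[[0,0,0],0,0.5],[[0,0,0],0,0.5],[[0,0,0],0,0.5],[[0,0,0],0,0.5],[[0,0,0],0,0.5],[[0,0,0],0,0.5],[[0,0,0],0,0.5]])

```text
clock: 23.58
position: [0.6452, -0.2523, 0.0378]
ee_rot: [0.977, 0.209, -0.013, -0.035]
ft_force: [0.1, 0.7, 0.0]
grip_width: 0.113
```

```bash
python3 - <<'E'
from h import *
o=st(); im,W=cloud('top'); pans(W,'B')
E
```

```text
t 23.58 p [ 0.6452 -0.2523  0.0378] x [ 0.912  0.41  -0.01 ] z [-0.039  0.064 -0.997] q7 [ 0.07  0.7   0.39  1.4  -0.32  1.16  0.94] F [0.1 0.7 0. ] g 0.11316073941953077
B (array([ 0.6078, -0.1696]), np.float64(0.0467), 68) no handle
```

servo_tool(deltas=[[[0,0,-0.8],0,0.5],[[0,0,-2],0,0.5],[[0,0,-3],0,0.5],[[0,0,-3],0,0.5],[[0,0,-3],0,0.5],[[0,0,-1.5],0,0.5],[[0,0,-0.3],0,0.5],[[0,0,0],0,0.5],[[0,0,0],0,0.5]])

```text
clock: 24.38
position: [0.6486, -0.2617, 0.1792]
ee_rot: [0.977, 0.209, -0.015, -0.036]
ft_force: [0.2, -0.3, -2.1]
grip_width: 0.119
```

```bash
cat >> h.py <<'E'
def held(W,n,h,r=.06):
    "rim circle of held pan, rim height h"
    c=np.array(c0h); p=W.reshape(-1,3); d=np.hypot(*(p[:,:2]-c).T)
    q=p[(d<r)&(abs(p[:,2]-h)<.006)]; print(n,len(q),fit(q[:,:2])); A=np.c_[q[:,:2]-c,np.ones(len(q))]
    return q
E
python3 - <<'E'
import h
from h import *
o=st(); q=o['position']; im,W=cloud('top')
pans(W,'B',{'B':q[:2]+[-.036,.083]},zb=q[2]-.035,s=.11)
print('center target -> shift from pan centre to (.512,.037)')
E
```

```text
t 24.38 p [ 0.6486 -0.2617  0.1792] x [ 0.912  0.409 -0.015] z [-0.045  0.063 -0.997] q7 [ 0.07  0.6   0.43  1.25 -0.28  1.41  0.91] F [ 0.2 -0.3 -2.1] g 0.1185936795087123
B (array([ 0.6112, -0.1799]), np.float64(0.0471), 109) no handle
center target -> shift from pan centre to (.512,.037)
```

servo_tool(deltas=[[[0,-1.5,0.1],0,0.5],[[0,-3,0.2],0,0.5],[[0,-3.7,0.3],0,0.5],[[0,-3.7,0.3],0,0.5],[[0,-3.7,0.3],0,0.5],[[0,-3.7,0.3],0,0.5],[[0,-2.6,0.2],0,0.5],[[0,-1,0],0,0.5],[[0,-0.2,0],0,0.5],[[0,0,0],0,0.5]])

```text
clock: 25.27
position: [0.5401, -0.0406, 0.1626]
ee_rot: [0.977, 0.209, -0.028, -0.038]
ft_force: [0.6, -0.3, -1.2]
grip_width: 0.113
```

```bash
cat >> h.py <<'E'
def chk(n,off,dz,goal,zgoal):
    o=st(); q=o['position']; im,W=cloud('top')
    pans(W,n,{n:q[:2]+off},zb=q[2]-dz,s=.11)
    to(goal[0]-off[0],goal[1]-off[1],zgoal,o)
E
python3 - <<'E'
from h import *
chk('B',[-.0374,.082],.0378,(.5125,.0365),.0613)
E
```

```text
t 25.27 p [ 0.5401 -0.0406  0.1626] x [ 0.911  0.41  -0.039] z [-0.07   0.062 -0.996] q7 [-0.28  0.26  0.36  1.73 -0.16  1.25  0.55] F [ 0.6 -0.3 -1.2] g 0.11290051934923942
B (array([0.5031, 0.041 ]), np.float64(0.0468), 102) no handle
to (0.5498999999999999, -0.045500000000000006, 0.0613) tool cm [1.08 1.71 9.98]
```

servo_tool(deltas=[[[0.5,0.8,0.5],0,0.5],[[0.5,0.8,1.5],0,0.5],[[0,0.2,2],0,0.5],[[0,0.1,1.2],0,0.5],[[0,0,0.3],0,0.5],[[0,0,0],0,0.5],[[0,0,0],0,0.5]])

```text
clock: 25.9
position: [0.5584, -0.0657, 0.1008]
ee_rot: [0.979, 0.201, -0.028, -0.035]
ft_force: [0.1, -0.1, -1.2]
grip_width: 0.117
```

```bash
python3 - <<'E'
from h import *
chk('B',[-.0374,.082],.0378,(.5125,.0365),.0613)
E
```

```text
t 25.9 p [ 0.5584 -0.0657  0.1008] x [ 0.918  0.396 -0.041] z [-0.069  0.056 -0.996] q7 [-0.24  0.37  0.37  1.73 -0.2   1.14  0.61] F [ 0.1 -0.1 -1.2] g 0.11683227221588499
B (array([0.5228, 0.0164]), np.float64(0.047), 84) no handle
to (0.5498999999999999, -0.045500000000000006, 0.0613) tool cm [ 0.18 -1.88  4.1 ]
```

servo_tool(deltas=[[[-0.1,-0.8,0.2],0,0.5],[[0,-0.7,0.3],0,0.5],[[0,-0.3,0.2],0,0.5],[[0,0,0],0,0.5],[[0,0,0],0,0.5]])

```text
clock: 26.37
position: [0.5507, -0.0472, 0.0974]
ee_rot: [0.979, 0.201, -0.026, -0.034]
ft_force: [0.2, -0.0, -0.7]
grip_width: 0.113
```

```bash
python3 - <<'E'
from h import *
chk('B',[-.0374,.082],.0378,(.5125,.0365),.0613)
E
```

```text
t 26.37 p [ 0.5507 -0.0472  0.0974] x [ 0.918  0.396 -0.036] z [-0.064  0.057 -0.996] q7 [-0.26  0.35  0.36  1.77 -0.19  1.12  0.58] F [ 0.2 -0.  -0.7] g 0.11278614889890239
B (array([0.515 , 0.0348]), np.float64(0.047), 92) no handle
to (0.5498999999999999, -0.045500000000000006, 0.0613) tool cm [0.13 0.1  3.61]
```

Good within tolerance. I'll descend to contact.

servo_tool(deltas=[[[0,0,0.6],0,0.5],[[0,0,0.8],0,0.5],[[0,0.1,0.7],0,0.5],[[0,0,0.5],0,0.5],[[0,0,0.2],0,0.5],[[0,0,0],0,0.5]])

```text
clock: 26.92
position: [0.549, -0.0468, 0.0662]
ee_rot: [0.979, 0.201, -0.026, -0.034]
ft_force: [-0.9, 0.6, -1.6]
grip_width: 0.112
```

```bash
python3 - <<'E'
from h import *
chk('B',[-.0374,.082],.0378,(.5125,.0365),.0613)
E
```

```text
t 26.92 p [ 0.549  -0.0468  0.0662] x [ 0.918  0.396 -0.037] z [-0.064  0.057 -0.996] q7 [-0.26  0.38  0.35  1.79 -0.21  1.06  0.59] F [-0.9  0.6 -1.6] g 0.11214574051126808
B (array([0.5135, 0.0354]), np.float64(0.0468), 82) no handle
to (0.5498999999999999, -0.045500000000000006, 0.0613) tool cm [ 0.15 -0.04  0.49]
```

servo_tool(deltas=[[[0,0,0.3],0,0.5],[[0,0,0.2],0,0.5],[[0,0,0],0,0.5],[[0,0,0],0,3.5],[[0,0,0],0,3.5],[[0,0,0],0,3.5],[[0,0,0],0,3.5],[[0,0,-1],0,3.5],[[0,0,-3],0,3.5],[[0,0,-4],0,6],[[0,0,-4],0.0,6],[[0,0,-1],0,6]])

```text
clock: 27.97
position: [0.5556, -0.0543, 0.1962]
ee_rot: [0.979, 0.201, -0.028, -0.035]
ft_force: [0.6, -0.6, 0.4]
grip_width: 0.698
```

servo_tool(deltas=[[[0,0,0],0.114,6],[[0,0,0],0.114,6],[[0,0,0],0.114,6],[[0,0,0],0.114,6],[[0,0,0],0.114,6],[[0,0,0],0,6]])

```text
clock: 28.47
position: [0.5592, -0.0557, 0.2078]
ee_rot: [0.995, -0.096, -0.03, -0.026]
ft_force: [0.2, -0.8, -0.1]
grip_width: 0.7
```

```bash
python3 - <<'E'
from h import *
o=st(); to(.569,.3634,.18)
im,W=cloud('top'); pans(W,'A',{'A':(.512,.036)},zb=.02);pans(W,'B',{'B':(.512,.036)},zb=.0235); pans(W,'C')
E
```

```text
t 28.47 p [ 0.5592 -0.0557  0.2078] x [ 0.98  -0.189 -0.064] z [-0.054  0.057 -0.997] q7 [-0.33  0.26  0.46  1.64 -0.17  1.33 -0.03] F [ 0.2 -0.8 -0.1] g 0.7000397811003531
to (0.569, 0.3634, 0.18) tool cm [ -6.78 -41.15   5.12]
A (array([0.5125, 0.0368]), np.float64(0.0535), 176) yaw 1.77 end 0.113 jaw 0.199 grip [0.4947 0.125 ]
B (array([0.5126, 0.0349]), np.float64(0.0469), 92) yaw 1.767 end 0.111 jaw 0.196 grip [0.495  0.1232]
C (array([0.555 , 0.3026]), np.float64(0.0358), 54) yaw 1.418 end 0.101 jaw -0.153 grip [0.5687 0.3916]
```

servo_tool(deltas=[[[-0.3,-2,0.2],0,6],[[-0.6,-3.6,0.4],0,6],[[-0.65,-4,0.5],0,6],[[-0.65,-4,0.5],0,6],[[-0.65,-4,0.5],0,6],[[-0.65,-4,0.5],0,6],[[-0.65,-4,0.5],0,6],[[-0.65,-4,0.5],0,6],[[-0.65,-4,0.5],0,6],[[-0.65,-4,0.5],0,6],[[-0.4,-2,0.3],0,6],[[0,0,0],0,6]])

```text
clock: 29.52
position: [0.558, 0.3578, 0.185]
ee_rot: [0.997, -0.068, -0.026, -0.028]
ft_force: [-0.1, 0.4, 0.1]
grip_width: 0.702
```

```bash
python3 - <<'E'
from h import *
o=st()
c={'C':(.555,.303)}
im,W=cloud('wrist');save(im,'w6.png');pans(W,'C',c)
im,W=cloud('top'); pans(W,'C',c);pans(W,'B',{'B':(.512,.036)},zb=.0235)
to(.5687,.3916,.1)
E
```

```text
t 29.52 p [0.558  0.3578 0.185 ] x [ 0.989 -0.133 -0.057] z [-0.049  0.06  -0.997] q7 [-0.78  0.45  0.24  1.42 -0.19  1.3  -0.64] F [-0.1  0.4  0.1] g 0.701501276646554
C (array([0.5563, 0.305 ]), np.float64(0.036), 745) yaw 1.418 end 0.114 jaw -0.153 grip [0.57  0.394]
C (array([0.555 , 0.3032]), np.float64(0.0361), 85) yaw 1.412 end 0.097 jaw -0.159 grip [0.5692 0.3921]
B (array([0.5125, 0.035 ]), np.float64(0.0469), 119) yaw -1.166 end 0.115 jaw -2.737 grip [ 0.5479 -0.0477]
to (0.5687, 0.3916, 0.1) tool cm [ 0.84 -3.5   8.7 ]
```

View pics/w6.png

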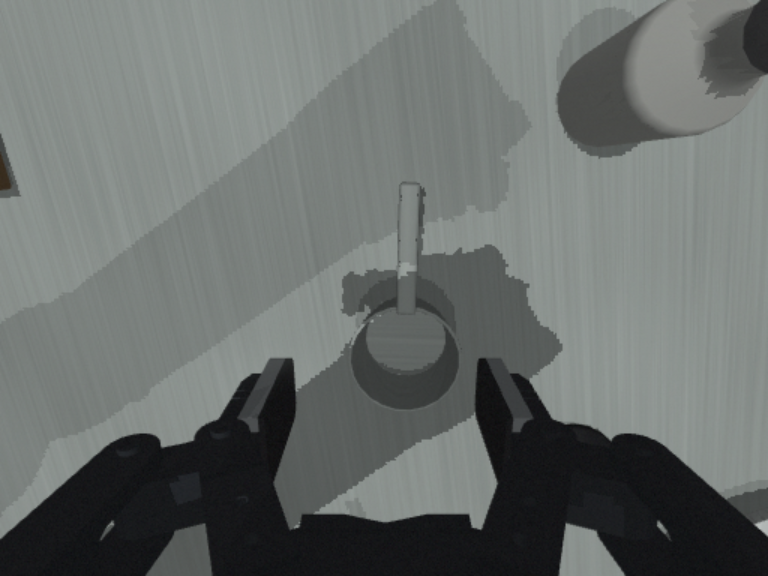

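servo_tool(deltas=[[[0.3,-1.2,1],0.02,6],[[0.3,-1.4,2],0,6],[[0.1,-0.8,2.5],0,6],[[0,0,2.5],0,6],[[0,0,1],0,6],[[0,0,0.2],0,6],[[0,0,0],0,6]])

```text
clock: 30.2
position: [0.5766, 0.3769, 0.0977]
ee_rot: [0.996, -0.083, -0.021, -0.026]
ft_force: [-0.2, -0.0, 0.5]
grip_width: 0.7
```

```bash
python3 - <<'E'
from h import *
o=st(); to(.5695,.393,.04)
E
```

```text
t 30.2 p [0.5766 0.3769 0.0977] x [ 0.985 -0.163 -0.047] z [-0.038  0.056 -0.998] q7 [-0.78  0.57  0.23  1.43 -0.21  1.16 -0.66] F [-0.2 -0.   0.5] g 0.7002884989452933
to (0.5695, 0.393, 0.04) tool cm [-0.69 -1.18  5.88]
```

servo_tool(deltas=[[[-0.35,-0.7,0.5],0,6],[[-0.35,-0.6,1],0,6],[[0,0,1.2],0,6],[[0,0,0.9],0,6],[[0,0,0.4],0,6],[[0,0,0],0,6]])

```text
clock: 30.7
position: [0.5727, 0.3939, 0.0605]
ee_rot: [0.996, -0.083, -0.018, -0.028]
ft_force: [0.4, -0.5, -0.1]
grip_width: 0.705
```

```bash
python3 - <<'E'
from h import *
o=st(); to(.5695,.393,.04)
E
```

```text
t 30.7 p [0.5727 0.3939 0.0605] x [ 0.986 -0.164 -0.042] z [-0.032  0.06  -0.998] q7 [-0.79  0.61  0.22  1.45 -0.22  1.09 -0.67] F [ 0.4 -0.5 -0.1] g 0.704844167908737
to (0.5695, 0.393, 0.04) tool cm [-0.22  0.25  2.05]
```

servo_tool(deltas=[[[-0.2,0.1,0.6],0,6],[[-0.1,0.1,0.6],0,6],[[0,0.1,0.5],0,6],[[0,0,0.2],0,6],[[0,0,0],0,6],[[0,0,0],0,6]])

```text
clock: 31.2
position: [0.5682, 0.3919, 0.0393]
ee_rot: [0.996, -0.083, -0.019, -0.028]
ft_force: [0.7, 0.4, -0.3]
grip_width: 0.699
```

```bash
python3 - <<'E'
from h import *
o=st(); to(.5695,.393,.04)
E
```

```text
t 31.2 p [0.5682 0.3919 0.0393] x [ 0.986 -0.164 -0.042] z [-0.032  0.059 -0.998] q7 [-0.79  0.63  0.22  1.48 -0.22  1.05 -0.67] F [ 0.7  0.4 -0.3] g 0.6993172325940451
to (0.5695, 0.393, 0.04) tool cm [ 0.11 -0.13 -0.07]
```

servo_tool(deltas=[[[0,0,0],0,0.5],[[0,0,0],0,0.5],[[0,0,0],0,0.5],[[0,0,0],0,0.5],[[0,0,0],0,0.5],[[0,0,0],0,0.5],[[0,0,0],0,0.5],[[0,0,0],0,0.5],[[0,0,0],0,0.5]])

```text
clock: 31.95
position: [0.5692, 0.3919, 0.0408]
ee_rot: [0.996, -0.083, -0.018, -0.029]
ft_force: [0.4, 0.3, -0.1]
grip_width: 0.117
```

```bash
python3 - <<'E'
from h import *
o=st()
im,W=cloud('top');pans(W,'C',{'C':(.555,.303)})
E
```

```text
t 31.95 p [0.5692 0.3919 0.0408] x [ 0.985 -0.165 -0.04 ] z [-0.03   0.06  -0.998] q7 [-0.79  0.63  0.22  1.48 -0.22  1.05 -0.67] F [ 0.4  0.3 -0.1] g 0.11681882299951475
C (array([0.5548, 0.3031]), np.float64(0.036), 81) yaw 1.386 end 0.086 jaw -0.184 grip [0.5713 0.3916]
```

servo_tool(deltas=[[[0,0,-0.8],0,0.5],[[0,0,-2],0,0.5],[[0,0,-3],0,0.5],[[0,0,-3],0,0.5],[[0,0,-3],0,0.5],[[0,0,-1.5],0,0.5],[[0,0,-0.3],0,0.5],[[0,0,0],0,0.5]])

```text
clock: 32.67
position: [0.5719, 0.3828, 0.1831]
ee_rot: [0.996, -0.083, -0.019, -0.028]
ft_force: [-0.7, 0.1, -2.1]
grip_width: 0.111
```

servo_tool(deltas=[[[0,0,0],0.11,0.5],[[0,0,0],0.11,0.5],[[0,0,0],0.11,0.5],[[0,0,0],0.11,0.5],[[0,0,0],0.11,0.5],[[0,0,0],0.11,0.5],[[0,0,0],0.11,0.5],[[0,0,0],0.11,0.5],[[0,0,0],0,0.5],[[0,0,0],0,0.5]])

```text
clock: 33.5
position: [0.5667, 0.3808, 0.1684]
ee_rot: [0.856, -0.516, -0.033, -0.008]
ft_force: [-0.5, -0.0, -0.6]
grip_width: 0.113
```

```bash
cat >> h.py <<'E'
def chkC(goal,zgoal,r=.09,dz=.0403):
    o=st(); q=o['position']; x=R.from_quat(o['ee_rot']).as_matrix()[:,0]; y=np.arctan2(x[1],x[0])+np.pi/2
    off=-r*np.array([np.cos(y),np.sin(y)]); print('handle yaw',y,'pred centre',q[:2]+off)
    im,W=cloud('top'); pans(W,'C',{'C':q[:2]+off},zb=q[2]-dz,s=.11)
    to(goal[0]-off[0],goal[1]-off[1],zgoal,o)
E
python3 - <<'E'
from h import *
chkC((.5125,.036),.18)
E
```

```text
t 33.5 p [0.5667 0.3808 0.1684] x [ 0.465 -0.883 -0.065] z [-0.048  0.048 -0.998] q7 [-0.91  0.53  0.41  1.38 -0.28  1.3  -1.55] F [-0.5 -0.  -0.6] g 0.11286874097542804
handle yaw 0.4843311017872016 pred centre [0.48704949 0.33886985]
C (array([0.4883, 0.337 ]), np.float64(0.0353), 64) yaw 0.499 end 0.097 jaw -1.072 grip [0.5673 0.3801]
to (np.float64(0.5921487937399849), np.float64(0.07790548479334586), 0.18) tool cm [27.85 11.91 -2.73]
```

servo_tool(deltas=[[[1.6,0.7,-0.1],0,0.5],[[2.8,1.2,-0.3],0,0.5],[[3.4,1.4,-0.3],0,0.5],[[3.4,1.4,-0.3],0,0.5],[[3.4,1.4,-0.3],0,0.5],[[3.4,1.4,-0.3],0,0.5],[[3.4,1.4,-0.3],0,0.5],[[3.0,1.3,-0.3],0,0.5],[[1.6,0.7,-0.1],0,0.5],[[0.4,0.2,0],0,0.5],[[0,0,0],0,0.5],[[0,0,0],0,0.5]])

```text
clock: 34.55
position: [0.5948, 0.0853, 0.1708]
ee_rot: [0.867, -0.497, -0.035, -0.007]
ft_force: [0.7, 0.2, -0.2]
grip_width: 0.117
```

```bash
python3 - <<'E'
from h import *
chkC((.5125,.036),.11)
E
```

```text
t 34.55 p [0.5948 0.0853 0.1708] x [ 0.504 -0.861 -0.068] z [-0.053  0.047 -0.997] q7 [-0.59  0.38  0.51  1.59 -0.25  1.28 -1.06] F [ 0.7  0.2 -0.2] g 0.11743661748098175
handle yaw 0.5298186587247169 pred centre [0.51715032 0.03982769]
C (array([0.5177, 0.0427]), np.float64(0.0376), 24) no handle
to (np.float64(0.5901608857349643), np.float64(0.08148391833231616), 0.11) tool cm [0.51 0.46 6.07]
```

servo_tool(deltas=[[[0.3,0.3,0.5],0,0.5],[[0.2,0.2,1.2],0,0.5],[[0,0,1.6],0,0.5],[[0,0,1.2],0,0.5],[[0,0,0.4],0,0.5],[[0,0,0],0,0.5],[[0,0,0],0,0.5]])

```text
clock: 35.18
position: [0.5879, 0.0895, 0.115]
ee_rot: [0.871, -0.49, -0.037, -0.007]
ft_force: [0.5, 0.6, -0.2]
grip_width: 0.115
```

```bash
python3 - <<'E'
from h import *
chkC((.5125,.036),.07)
E
```

```text
t 35.18 p [0.5879 0.0895 0.115 ] x [ 0.517 -0.853 -0.071] z [-0.057  0.048 -0.997] q7 [-0.58  0.42  0.49  1.66 -0.27  1.17 -1.03] F [ 0.5  0.6 -0.2] g 0.11513670706285684
handle yaw 0.5444383445102616 pred centre [0.51095157 0.04285754]
C (array([0.5113, 0.043 ]), np.float64(0.0355), 19) no handle
to (np.float64(0.5894876495428455), np.float64(0.08261439496408797), 0.07) tool cm [0.98 0.12 4.45]
```

servo_tool(deltas=[[[0.4,0.1,0.2],0,0.5],[[0.3,0.1,0.4],0,0.5],[[0.1,0,0.4],0,0.5],[[0,0,0.2],0,0.5],[[0,0,0],0,0.5],[[0,0,0],0,0.5]])

```text
clock: 35.73
position: [0.5914, 0.0809, 0.1033]
ee_rot: [0.871, -0.491, -0.035, -0.008]
ft_force: [0.2, 0.2, -1.3]
grip_width: 0.118
```

```bash
python3 - <<'E'
from h import *
chkC((.5125,.036),.07)
E
```

```text
t 35.73 p [0.5914 0.0809 0.1033] x [ 0.516 -0.854 -0.069] z [-0.053  0.049 -0.997] q7 [-0.57  0.44  0.49  1.67 -0.28  1.15 -1.01] F [ 0.2  0.2 -1.3] g 0.11765364856288929
handle yaw 0.5439556469825797 pred centre [0.51441211 0.03435967]
C (array([0.5141, 0.035 ]), np.float64(0.0358), 23) no handle
to (np.float64(0.5895101412262336), np.float64(0.08257722778692997), 0.07) tool cm [-0.01  0.01  3.34]
```

servo_tool(deltas=[[[0,0,0.5],0,0.5],[[0,0,0.7],0,0.5],[[0,0,0.7],0,0.5],[[0,0,0.6],0,0.5],[[0,0,0.3],0,0.5],[[0,0,0],0,0.5]])

```text
clock: 36.28
position: [0.5895, 0.083, 0.0723]
ee_rot: [0.871, -0.49, -0.035, -0.008]
ft_force: [0.4, 0.2, -2.5]
grip_width: 0.113
```

```bash
python3 - <<'E'
from h import *
chkC((.5125,.036),.07)
E
```

```text
t 36.28 p [0.5895 0.083  0.0723] x [ 0.517 -0.853 -0.07 ] z [-0.054  0.049 -0.997] q7 [-0.56  0.47  0.48  1.7  -0.3   1.09 -1.  ] F [ 0.4  0.2 -2.5] g 0.11342726040329319
handle yaw 0.5446026869971681 pred centre [0.51253286 0.03636221]
C (array([0.521 , 0.0191]), np.float64(0.027), 32) no handle
to (np.float64(0.5894799877776273), np.float64(0.08262704667632663), 0.07) tool cm [0.05 0.02 0.23]
```

servo_tool(deltas=[[[0,0,0.2],0,0.5],[[0,0,0.2],0,0.5],[[0,0,0],0,0.5],[[0,0,0],0,3],[[0,0,0],0,3],[[0,0,0],0,3],[[0,0,0],0,3],[[0,0,-1],0,3],[[0,0,-3],0,3],[[0,0,-4],0,3],[[0,0,-4],0,3],[[0,0,-2],0,0]])

```text
clock: 37.33
position: [0.5944, 0.0754, 0.2119]
ee_rot: [0.871, -0.49, -0.038, -0.005]
ft_force: [1.4, -0.1, 0.5]
grip_width: 0.225
```

servo_tool(deltas=[[[0,0,0],-0.12,0],[[0,0,0],-0.12,0],[[0,0,0],-0.12,0],[[0,0,0],-0.12,0],[[2,-2,0],-0.12,0],[[0,0,0],-0.12,0],[[0,0,0],-0.12,0],[[0,0,0],-0.12,0],[[0,0,0],-0.12,0],[[0,0,0],0,0]])

```text
clock: 38.17
position: [0.6265, 0.0801, 0.228]
ee_rot: [0.998, 0.048, -0.021, -0.025]
ft_force: [0.5, 0.5, -0.0]
grip_width: 0.0
```

```bash
python3 - <<'E'
from h import *
o=st()
im,W=cloud('top'); cv2.imwrite('t.png',im); save(im[150:240,190:310],'t2.png',5)
c=(.5125,.036)
pans(W,'A',{'A':c},zb=.02);pans(W,'B',{'B':c},zb=.0235);pans(W,'C',{'C':c},zb=.027)
im,W=cloud('scene'); save(im[170:260,210:340],'s2.png',5)
to(.371,-.327,.12)
E
```

```text
t 38.17 p [0.6265 0.0801 0.228 ] x [ 0.994  0.097 -0.04 ] z [-0.045  0.049 -0.998] q7 [-0.43  0.39  0.35  1.43 -0.19  1.39  0.03] F [ 0.5  0.5 -0. ] g 0.00033493712109523935
A (array([0.5128, 0.0358]), np.float64(0.0579), 48) yaw -1.199 end 0.111 jaw -2.77 grip [ 0.5455 -0.0481]
B (array([0.5123, 0.034 ]), np.float64(0.0459), 40) yaw -1.159 end 0.114 jaw -2.73 grip [ 0.5483 -0.0485]
C (array([0.5207, 0.0062]), np.float64(0.0224), 26) yaw -1.135 end 0.081 jaw -2.706 grip [ 0.5587 -0.0754]
to (0.371, -0.327, 0.12) tool cm [-28.55  38.9    9.91]
```

View pics/t2.png

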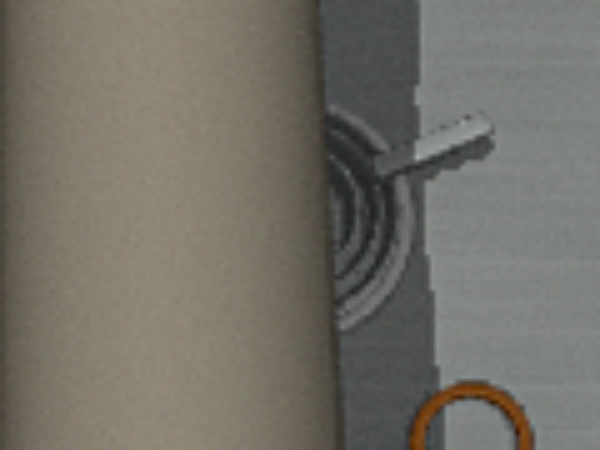

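View pics/s2.png

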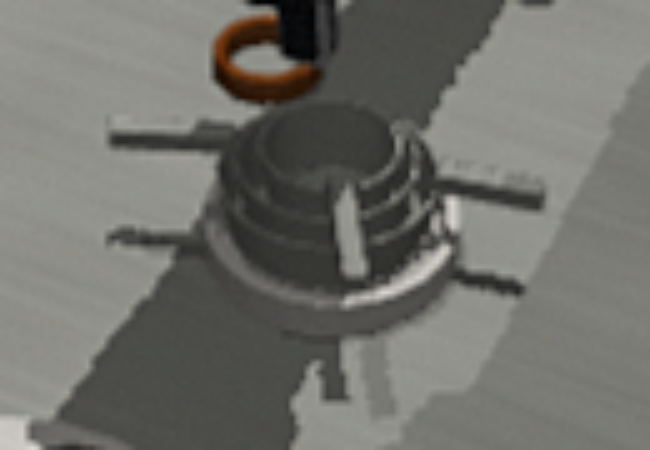

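servo_tool(deltas=[[[-1.2,1.6,0],0,0],[[-2.2,3.0,0],0,0],[[-2.4,3.3,0],0,0],[[-2.4,3.3,0],0,0],[[-2.4,3.3,0],0,0],[[-2.4,3.3,0],0,0],[[-2.4,3.3,0],0,0],[[-2.4,3.3,0],0,0],[[-2.4,3.3,0],0,0],[[-2.4,3.3,0],0,0],[[-2.4,3.3,0],0,0],[[-2.0,2.7,0],0,0]])

```text
clock: 39.27
position: [0.3752, -0.3081, 0.221]
ee_rot: [0.999, 0.022, -0.018, -0.028]
ft_force: [0.4, 0.3, -0.4]
grip_width: -0.005
```

```bash
python3 - <<'E'
from h import *
o=st()
im,W=cloud('top'); 
c=(.5125,.036)
pans(W,'A',{'A':c},zb=.02);pans(W,'B',{'B':c},zb=.0235);pans(W,'C',{'C':c},zb=.027)
p=W.reshape(-1,3)
for n,z,r in [('A',.056,.0587),('B',.0645,.0477),('C',.073,.0367)]:
    d=np.hypot(p[:,0]-c[0],p[:,1]-c[1]); a=np.arctan2(p[:,1]-c[1],p[:,0]-c[0]); m=(abs(d-r)<.0025)&(abs(p[:,2]-z)<.012)
    print(n,[round(float(np.percentile(p[m&(abs(np.angle(np.exp(1j*(a-k))))<.4)][:,2],80)),4) for k in (-2.8,-1.9,-.3,.95,2.5)],'want',z)
to(.371,-.327,.09)
E
```

```text
t 39.27 p [ 0.3752 -0.3081  0.221 ] x [ 0.998  0.044 -0.035] z [-0.037  0.055 -0.998] q7 [-0.01  0.07  0.66  1.81 -0.07  1.34  0.71] F [ 0.4  0.3 -0.4] g -0.0045263201823063665
A (array([0.5124, 0.0359]), np.float64(0.0577), 137) yaw 1.765 end 0.113 jaw 0.195 grip [0.495  0.1242]
B (array([0.5125, 0.0351]), np.float64(0.0469), 117) yaw -1.166 end 0.115 jaw -2.736 grip [ 0.548  -0.0476]
C (array([0.5103, 0.0356]), np.float64(0.0361), 78) yaw 0.559 end 0.115 jaw -1.012 grip [0.5866 0.0833]
A [0.058, 0.0571, 0.0573, 0.0564, 0.0585] want 0.056
B [0.0674, 0.0668, 0.0666, 0.066, 0.0651] want 0.0645
C [0.0754, 0.0752, 0.0758, 0.078, 0.0757] want 0.073
to (0.371, -0.327, 0.09) tool cm [ 0.44  2.02 13.03]
```

servo_tool(deltas=[[[0,0.4,2],0,0],[[0.1,0.6,3.5],0,0],[[0.1,0.6,3.5],0,0],[[0,0.3,2],0,0],[[0,0,1],0,0],[[0,0,0.3],0,0],[[0,0,0],0,0],[[0,0,0],0,0]])

```text
clock: 39.98
position: [0.3674, -0.3326, 0.0985]
ee_rot: [1.0, -0.002, -0.014, -0.025]
ft_force: [0.0, -0.3, 0.1]
grip_width: 0.001
```

```bash
python3 - <<'E'
from h import *
o=st(); to(.371,-.327,.055)
E
```

```text
t 39.98 p [ 0.3674 -0.3326  0.0985] x [ 1.    -0.004 -0.028] z [-0.027  0.05  -0.998] q7 [ 0.06  0.24  0.67  1.94 -0.19  1.08  0.82] F [ 0.  -0.3  0.1] g 0.0013968037985683315
to (0.371, -0.327, 0.055) tool cm [ 0.48 -0.34  4.36]
```

servo_tool(deltas=[[[0.3,-0.3,1.5],0,0],[[0.1,-0.1,2],0,0],[[0,0,1],0,0],[[0,0,0.7],0,0],[[0,0,0.7],0,0],[[0,0,0.6],0,0],[[0,0,0.3],0,0],[[0,0,0.1],0,0]])

```text
clock: 40.65
position: [0.3764, -0.3284, 0.0367]
ee_rot: [1.0, -0.003, -0.007, -0.022]
ft_force: [-3.8, 3.0, 7.6]
grip_width: -0.003
```

servo_tool(deltas=[[[0,0,0.4],0,0],[[0,0,0.3],0,0],[[0,0,0.25],0,0],[[0,0,0.2],0,0],[[0,0,0.15],0,0],[[0,0,0.1],0,0]])

```text
clock: 41.15
position: [0.3763, -0.329, 0.0296]
ee_rot: [1.0, -0.005, -0.005, -0.025]
ft_force: [-6.1, 6.2, 13.0]
grip_width: 0.0
```

servo_tool(deltas=[[[0,0,0.12],0,0],[[0,0,0.1],0,0],[[0,0,0.1],0,0],[[0,0,0.1],0,0],[[0,0,0.1],0,0],[[0,0,0.1],0,0],[[0,0,0.1],0,0],[[0,0,0.1],0,0],[[0,0,0.1],0,0],[[0,0,0.1],0,0],[[0,0,0.1],0,0],[[0,0,0.1],0,0]])

```text
clock: 42.15
position: [0.3764, -0.3289, 0.0297]
ee_rot: [1.0, -0.007, -0.003, -0.03]
ft_force: [-6.0, 4.4, 12.9]
grip_width: 0.001
```

servo_tool(deltas=[[[0,0,0.1],0,0],[[0,0,0.1],0,0],[[0,0,0.1],0,0],[[0,0,0.1],0,0],[[0,0,0.1],0,0],[[0,0,0.1],0,0],[[0,0,0.1],0,0],[[0,0,0.1],0,0],[[0,0,0.1],0,0],[[0,0,0.1],0,0],[[0,0,0.1],0,0],[[0,0,0.1],0,0]])

```text
clock: 43.15
position: [0.3764, -0.3289, 0.0298]
ee_rot: [0.999, -0.01, -0.001, -0.036]
ft_force: [-4.1, 3.4, 13.2]
grip_width: -0.002
```

servo_tool(deltas=[[[0,0,-0.7],0,0],[[0,0,-2],0,0],[[0,0,-3],0,0],[[0,0,-3],0,0],[[0,0,-3],0,0],[[-2,0,-3],0,0],[[-2,0,-2],0,0],[[0,3,0],0,0],[[0,3,0],0,0],[[0,0,0],0,0],[[0,0,0],0,0]])

```text
clock: 44.07
position: [0.3372, -0.4046, 0.2108]
ee_rot: [0.999, -0.009, 0.01, -0.033]
ft_force: [-0.3, 0.2, -1.0]
grip_width: -0.001
```

```bash
python3 - <<'E'
from h import *
o=st()
im,W=cloud('top'); 
c=(.5125,.036)
pans(W,'A',{'A':c},zb=.02);pans(W,'B',{'B':c},zb=.0235);pans(W,'C',{'C':c},zb=.027)
p=W.reshape(-1,3)
m=(abs(p[:,0]-.482)<.045)&(abs(p[:,1]+.437)<.04)&(abs(p[:,2]-.03)<.006); q=p[m]; print('puck',len(q),np.median(q,0))
im,S=cloud('scene'); save(im,'s9.png')
p=np.r_[p,S.reshape(-1,3)]
m=(abs(p[:,0]-.37)<.01)&(abs(p[:,1]+.325)<.012)&(p[:,2]<.07); print('pad z',m.sum(),np.median(p[m][:,2]) if m.any() else None)
for n,u,v,a,b in [('tape',426,357,.012,.024),('lens',298,210,.009,.02),('jar',597,180,.055,.08)]:
    q,z=circ(W,u/1.5,v/1.5,18,a,b); print(n,q.mean(0),z)
E
```

```text
t 44.07 p [ 0.3372 -0.4046  0.2108] x [ 1.    -0.019  0.02 ] z [ 0.021  0.065 -0.998] q7 [ 0.16  0.18  0.76  1.75 -0.19  1.3   0.94] F [-0.3  0.2 -1. ] g -0.0012142643010992738
A (array([0.5126, 0.0359]), np.float64(0.0577), 125) yaw 1.767 end 0.114 jaw 0.196 grip [0.4951 0.1242]
B (array([0.5126, 0.035 ]), np.float64(0.0468), 110) yaw -1.167 end 0.114 jaw -2.738 grip [ 0.548  -0.0478]
C (array([0.5102, 0.0356]), np.float64(0.0361), 82) yaw 0.559 end 0.114 jaw -1.012 grip [0.5865 0.0833]
puck 170 [ 0.47432109 -0.43561753  0.03009913]
pad z 104 0.05328142580031964
tape [ 0.39058803 -0.0645639 ] 0.018254046349260318
lens [0.67040887 0.18279966] 0.01211718382621002
jar [ 0.71709588 -0.37908659] 0.06980907653720883
```

View pics/s9.png

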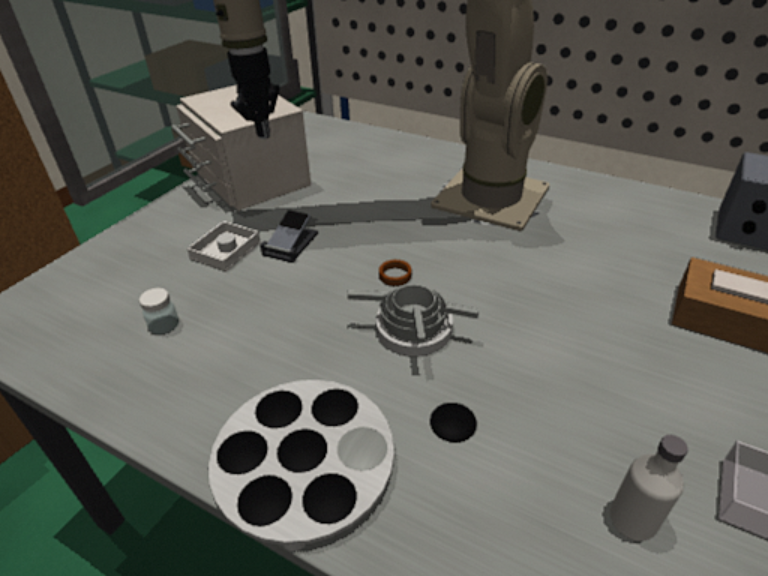

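The scene view shows the nest on the stand at (415,310) with three handles spread apart, the puck in the white tray at (227,242), and the pedal up at (290,235).

```bash
python3 -c "
from h import *
st(); print(order.hand_in())"
```

```text
t 44.17 p [ 0.3372 -0.4037  0.2103] x [ 1.    -0.018  0.019] z [ 0.02   0.066 -0.998] q7 [ 0.15  0.18  0.76  1.75 -0.19  1.3   0.94] F [ 0.3  0.1 -0.1] g -0.0009313325683311716
the job is handed in; nothing more can be done
None
```

The whole job is done and handed in at about 44 s. The hand-in reports no verdict, so what follows is from my own checks.

**What I did:** I put the puck in the white tray and pressed the pedal to its stop for about 2 s with the stand empty. I then nested pans a, b and c on the stand; pan d was not there. Pan c was knocked about 28 mm along the bench during the run, so I measured it again before gripping it. Last, I pressed the pedal for about 2 s again and let it up.

**Last checks:**
- **Nest:** all three pans are within about 3 mm of the stand's centre. Rim heights read 1–3 mm above nominal. I put that down to bias in how I read them, because all three pans show it. One rim reading on pan c, beside its handle tab, was 5 mm high. The other four were even, so I took the pan as level.
- **Handles:** they point at about 101°, −67° and 32°, well over 30 mm apart.
- **Puck:** it lies about 8 mm from the tray's centre.
- **Pedal:** the pad is back at its starting height. I judged the stop by force (13–18 N against the 8 N needed) and a steady height, as the joint angle is not readable. The first press briefly reached about 70 N at the fingertips.
- **Lens, tape and jar:** each is within 1 mm of where it started.

The tool ended tilted about 0.07 rad, since the moves cannot correct tilt; the pans still sat level.

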